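# Clean test-cell bodies in the ultrasonic bath

### The arm

A 7-joint arm with a two-finger parallel gripper is mounted at the origin on the work surface. World frame = base frame: x ahead of the robot, y to its left, z up, the work surface at z = 0. Lengths are in m, angles in rad, forces in N, time in s.
With the tool pointing down it reaches from about 0.35 to 0.9 m from the base axis. Payload 8.1 kg.
Tool frame: the origin (TCP) lies between the finger pads; the fingertips stand 22 mm ahead of it and the grasp point (between the pads) lies 3 mm ahead of it (arm.finger_overhang is the distance from the TCP to the fingertips, in m); z points along the fingers, y is the line along which they close (so a half turn about z gives the same grasp; the last joint's range is limited). The gripper opens to 92 mm and grips with 3 to 60 N. Pads are 19 mm wide; open, the fingers measure 130 mm over their backs; the gripper's body (75 mm by 190 mm) begins 47 mm behind the grasp point.
Start: joints at [-1.247, 0.434, 0.025, 1.573, -0.012, 1.134, -0.075], TCP at [0.259, 0.569, 0.226] pointing down, gripper open.
Joint ranges: [-2.62, 2.62], [-0.44, 2.09], [-1.27, 1.32], [0.08, 2.57], [-1.32, 4.46], [0.12, 2], [-2.74, 2.74]. Speed limits (rad/s): [2.22, 2.22, 3.01, 3.01, 3.14, 3.14, 3.14].

### API

Orientations are given as a unit quaternion [x, y, z, w].
In Python, from bench import arm gives the robot as it stands. The module is installed in compiled form; this text tells all that it offers.
- The arm moves only by the tool servo_tool, never from a script. Its argument "rows" is a list of rows, each a list of 2 entries, a list of its own where there are three numbers: the shift along the tool's x, y, z in cm, then the turn about the tool's z in rad. A call has exactly 8 rows; each row shifts and turns the commanded pose from where the row before left it, along the tool's axes as they then stand; what a row does not reach is not made up. A row lasts 1/12 s, in which the tool goes at most 41.7 mm and 7.16 degrees, less where a joint would pass 70% of its speed; a pose out of reach is approached as far as the arm can. A call is refused whole if a number of a shift passes 4.17 or a number of a turn 0.125, either way. A call with a gripper value outside its range is refused whole. "hand" is the finger opening in cm, from 0 to 9.18, set as the call begins (left out, the last holds). The fingers move at their own pace and stop on an object; "squeeze" is the grip in N (left out, the last holds). Time passes only in rows, so rows that do not move let the fingers close, or fill a call up. It gives the time, the measured TCP pose, the force, the opening and the grip force at its end, in the units of the state.
- arm.read_state(): the state, without advancing time (a new reading comes with each control period).
- arm.snapshot(name): name is "scene" or "top" or "wrist"; returns a dict with "img" (400x640x3 uint8, blue, green, red), "depth" (400x640 float32, m along the optical axis (not along the pixel's ray), 0 where there is no reading), "mtx" (3x3 intrinsics, pixels), "cam_to_world" (4x4, takes a point from camera to world coordinates); the wrist camera has in their place "tool_from_camera" (4x4, takes a point from camera to tool coordinates, whose origin is the TCP and whose axes are the flange's). Camera axes: x right, y down, z forward; pixel columns grow to the right and rows downward; lengths in m; the calibration is good to about 2 mm. The wrist camera is an equidistant fisheye: a pixel r from the principal point sees the ray r / f radians off the axis. A picture is of the moment at which its call begins: read the wrist's pose just before it.
- arm.finish_job(): hands the job in; it is judged then, once.
Trained networks look in the newest picture that a camera, given by its name, has taken for a name from the list of things; names that differ only in an ending like _2 or _b are one class to them, and where a whole thing is asked for, a point or a joint stands for the part that bears it (a point fixed in the world has none). Each returns a list of dicts, best first, with "score" (0 to 1); they miss things now and then, are a little off and sometimes report something else, mostly with a low value. They report only what shows in the picture. A call takes as long as a camera call. They do not tell look-alikes from the thing itself.
- arm.find_in(camera, thing): "point" ([x, y, z] in m, in world coordinates, good to about 4 mm: the middle of the surface that is visible of it).
The state is a dict: "time": time; "qpos": joint angles; "dq": joint speeds; "effort": joint torques, N m; "eef_pos": TCP position; "tool_rot": TCP orientation; "force": force on the tool from outside, world axes, zero at the start; "moment": the same for the moment, N m; "width": finger opening in m; "grip_force": force on a finger pad.
Only numpy, scipy, OpenCV 4.12 (cv2) and the standard library are available. Lean on these libraries where they do the work, as an engineer would, in place of code of your own. Each camera call takes 0.05 s, during which the arm holds its last target. There are 200 camera calls.

### The job

Set up a cleaning run for the steel test-cell bodies that stand on the bench: first take the dosing dipper from its stand, dip its cup well down into the open jar of concentrate, then well down into the bath's tank to wash the dose off, and hang it back on its stand. Then put the lid on the jar and stand every cell body upright in the tank; when that is all done, lift the sprung clear cover on the generator, flip the toggle under it fully over to the far side and let the cover drop shut again. Do not push the jar about or upset the small things that stand around.

Things in the scene. Friction and masses are not known exactly. Their poses are not given: they have to be found in the camera images.
- cell_a: a stainless battery test-cell body, standing: round foot 44 mm across and 8 mm high, barrel 30 mm across above it, 50 mm high in all, about 0.16 kg; origin at the centre of its underside, z up its axis. Two to four of the four are present
- cell_b: a stainless battery test-cell body, standing: round foot 44 mm across and 8 mm high, barrel 30 mm across above it, 50 mm high in all, about 0.16 kg; origin at the centre of its underside, z up its axis. Two to four of the four are present
- cell_c: a stainless battery test-cell body, standing: round foot 44 mm across and 8 mm high, barrel 30 mm across above it, 50 mm high in all, about 0.16 kg; origin at the centre of its underside, z up its axis. Two to four of the four are present
- cell_d: a stainless battery test-cell body, standing: round foot 44 mm across and 8 mm high, barrel 30 mm across above it, 50 mm high in all, about 0.16 kg; origin at the centre of its underside, z up its axis. Two to four of the four are present
- bath: the ultrasonic bath, a white housing 170 mm (x) by 240 mm (y) by 95 mm high, fixed, with an open rectangular steel tank 124 mm (x) by 190 mm (y) inside in its middle; the tank's flat basket floor lies 38 mm above the bench, 57 mm below the rim. Origin at the centre of the underside; z up, -x is its front
- generator: the bath's generator, a fixed grey box 150 mm (x) by 130 mm (y) by 75 mm high with the guarded switch on top, front face at x = -75 mm. Origin at the centre of the underside; z up, -x is its front
- guard (a joint): the clear cover over the switch: 0 = shut, grows as it opens (rad, to 1.75). Hinged along y at its far edge; 86 mm wide, 51 mm long, 51 mm high, closed at top, front and sides, open below. A weak spring and its weight close it from any angle (1 to 2 N at the tab), so fingers tilted forward and put under the tab must hold it up, resting on them, while they reach in and push the toggle
- guard_tab (a point): middle of the outer edge of the cover's black lift tab, on its underside: the tab is 56 mm wide (y), 4 mm thick and juts 15 mm forward (-x) from the foot of the cover's front wall, overhanging the generator's front face by 17 mm, free below; moves with the cover
- guard_hinge (a point): the middle of the cover's hinge axis, fixed on the generator, axes as the generator's: 28 mm in front (-x) of the generator's middle and 10 mm above its top; with the cover shut the tab's outer edge lies 64 mm in front of it and its underside 7 mm below it
- toggle (a joint): the steel toggle lever under the cover: 0 = off, leaning 0.28 rad to the generator's front (-x); 0.56 = on, leaning 0.28 rad to the far side (+x). Stays where it is left; moves with about 1.2 N at its tip. It pivots about the y axis at the generator's top, 51 mm in front (-x) of the generator's middle (23 mm in front of the hinge)
- toggle_tip (a point): near the top of the toggle lever, 38 mm from its pivot; the lever is 42 mm long, 7 mm thick, 11 mm near the top
- stand: the dipper's stand, fixed: base 90 mm (x, from -35 to +55 mm) by 80 mm by 10 mm high, a post at its back (+x) and a two-pronged level fork at the top, open to the front (-x): the prongs run from x = -20 to the post at +38 mm, each 10 mm wide, with a 14 mm slot between them. Origin on the bench below the middle of the hanging place
- stand_fork (a point): the place on the fork where the dipper's flange hangs: on the top of the prongs, 125 mm above the bench, midway in the slot; -x is the open front, z up
- dipper: the steel dosing dipper, about 0.07 kg, hanging upright: a flange 34 mm across and 5 mm thick that rests on the fork, above it a round black handle 18 mm across and 55 mm high, below it a shaft 7 mm across with a small cup 16 mm across at its lower end (wider than the slot: it goes in and out by the front). Origin at the centre of the flange's underside, z up its axis
- dipper_tip (a point): the lowest point of the dipper's cup, 105 mm below the flange's underside
- jar: the open white jar of concentrate, 68 mm across the rim, 60 mm inside there, tapering to a narrower foot, wall 4 mm, 70 mm high, 0.5 kg, loose; origin at the centre of the underside
- jar_rim (a point): centre of the jar's mouth, at rim height (70 mm)
- vial_a: bystander: a small capped vial, 24 mm across, 40 mm high, loose; origin at the centre of the underside
- vial_b: bystander: another such vial
- dish: bystander: a small glass dish, 58 mm across, 14 mm high, loose; origin at the centre of the underside
- jar_lid: the jar's loose black lid, 0.05 kg: a disc 72 mm across and 5 mm thick with a round knob 20 mm across and 27 mm high on top and below it a plug 53 mm across and 8 mm deep that goes into the jar's mouth; 40 mm high in all. Origin at the centre of the plug's underside, z up its axis; closed, that lies 8 mm below the rim
Mind the look-alikes: they are no part of the job. There is more than one size of the dipper; the job needs the smallest.

How it is judged:
By the outcome, as a careful person would: the job done as asked, in the order asked, and still so for the second after the job is handed in, with the robot touching nothing.
Of cell_a, cell_b, cell_c, cell_d only 2 to 4 are there at a start; the rules pass over those that are not, and their reading is None.
At some moment in a run one of cell_a, cell_b, cell_c, cell_d may be knocked a few centimetres aside while the robot is not near it.
It also fails if it takes over 208 s, if anything falls off the work surface, if the arm or the gripper's body presses on something with over 40 N, if the wrist force passes 120 N, or if a joint passes its speed limit or range.

## Working session

There is one attempt and no reset: what is moved stays moved. The work goes in short steps, Python scripts to look and compute and a tool call to move; the robot and the scene stay as the last step left them, time stands still between calls to the robot, and variables do not carry over. Pictures are saved under pics/ and viewed, at most 14 in all, crops included, and the job is handed in when it is done.

Besides the shell and the picture viewer there is one more tool, called after "Call:" in YAML: its name, and indented under it one key for each argument. servo_tool: Moves the arm, as the interface text tells. Its arguments: {"type":"object","properties":{"rows":{"type":"array"},"hand":{"type":"number"},"squeeze":{"type":"number"}},"required":["rows"]}

```bash
mkdir -p pics; ls
cat > h.py <<'E'
import numpy as np, cv2
from bench import arm
from scipy.spatial.transform import Rotation as R
def st():
    s=arm.read_state(); print('t',round(s['time'],2),'p',np.round(s['eef_pos'],4),'q',np.round(s['tool_rot'],3),'F',np.round(s['force'],1),'w',round(s['width'],4),'g',round(s['grip_force'],1)); return s
def cloud(d):
    z=d['depth']; v,u=np.mgrid[:z.shape[0],:z.shape[1]]; K=d['mtx']
    P=np.stack([(u-K[0,2])/K[0,0]*z,(v-K[1,2])/K[1,1]*z,z,np.ones_like(z)],-1)
    return (P@d['cam_to_world'].T)[...,:3]
def pix(d,p):
    c=np.linalg.inv(d['cam_to_world'])@np.r_[p,1]; q=d['mtx']@c[:3]; return np.round(q[:2]/q[2]).astype(int)
E
python3 - <<'E'
from h import *
s=st(); print(np.round(R.from_quat(s['tool_rot']).as_matrix(),3))
for c in ('scene','top'):
    d=arm.snapshot(c); cv2.imwrite(f'pics/{c}0.png',d['img']); np.savez(f'{c}0.npz',**d)
    print(c,np.round(d['cam_to_world'],3).tolist())
    for n in ['cell_a','bath','generator','guard_tab','toggle_tip','stand','dipper','dipper_tip','jar','jar_lid','vial_a','dish']:
        print(n,[(np.round(f['point'],3).tolist(),round(f['score'],2),pix(d,f['point']).tolist()) for f in arm.find_in(c,n)])
E
```

```text
pics
t 0.0 p [0.2585 0.5684 0.2254] q [ 0.212  0.977 -0.001 -0.   ] F [ 0.1 -0.4  0.3] w 0.0917 g 0.0
[[-0.91   0.414 -0.001]
 [ 0.414  0.91  -0.002]
 [-0.    -0.002 -1.   ]]
scene [[0.739, 0.483, -0.469, 0.91], [0.673, -0.518, 0.528, -0.526], [0.012, -0.706, -0.708, 0.797], [0.0, 0.0, 0.0, 1.0]]
cell_a [([0.486, -0.182, 0.029], 0.95, [281, 276]), ([0.48, 0.131, 0.031], 0.78, [368, 200]), ([0.462, 0.037, 0.03], 0.71, [339, 216])]
bath [([0.654, -0.019, 0.064], 0.92, [390, 264])]
generator [([0.628, -0.318, 0.077], 0.77, [279, 353])]
guard_tab [([0.589, -0.319, 0.136], 0.61, [261, 323])]
toggle_tip []
stand [([0.474, 0.298, 0.018], 0.69, [403, 171])]
dipper [([0.337, 0.249, 0.156], 0.6, [357, 117]), ([0.294, 0.357, 0.168], 0.58, [370, 92]), ([0.434, 0.309, 0.128], 0.52, [399, 131])]
dipper_tip [([0.293, 0.358, 0.172], 0.82, [370, 90]), ([0.338, 0.247, 0.161], 0.59, [357, 116]), ([0.438, 0.306, 0.127], 0.52, [400, 132]), ([0.566, 0.297, 0.049], 0.51, [433, 178])]
jar [([0.573, 0.295, 0.047], 0.65, [435, 180])]
jar_lid [([0.659, 0.254, 0.015], 0.97, [453, 213])]
vial_a [([0.437, -0.258,
[... 546 characters left out ...]
91, [445, 134]), ([0.475, 0.219, 0.004], 0.26, [237, 203])]
guard_tab []
toggle_tip []
stand [([0.451, 0.299, 0.009], 0.77, [205, 213])]
dipper [([0.294, 0.356, 0.158], 0.77, [157, 281]), ([0.335, 0.252, 0.161], 0.72, [207, 260]), ([0.571, -0.305, 0.13], 0.72, [456, 149]), ([0.431, 0.316, 0.129], 0.68, [182, 216])]
dipper_tip [([0.338, 0.249, 0.165], 0.69, [207, 259]), ([0.292, 0.356, 0.159], 0.57, [157, 282]), ([0.433, 0.314, 0.129], 0.52, [183, 216])]
jar [([0.572, 0.321, 0.042], 0.64, [193, 163])]
jar_lid [([0.654, 0.261, 0.015], 0.57, [220, 134])]
vial_a [([0.436, -0.253, 0.043], 0.58, [427, 212]), ([0.467, -0.343, 0.04], 0.41, [462, 199])]
dish [([0.477, 0.217, 0.005], 0.6, [238, 201])]
```

Run:
```python
import cv2
a=cv2.imread('pics/scene0.png'); b=cv2.imread('pics/top0.png')
cv2.imwrite('pics/scene0c.png',cv2.resize(a[60:400,180:520],(800,600) if 0 else (600,600),interpolation=cv2.INTER_CUBIC))
cv2.imwrite('pics/top0c.png',cv2.resize(b[80:320,120:500],(800,505),interpolation=cv2.INTER_CUBIC))
```

```text
(no output)
```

View pics/scene0c.png

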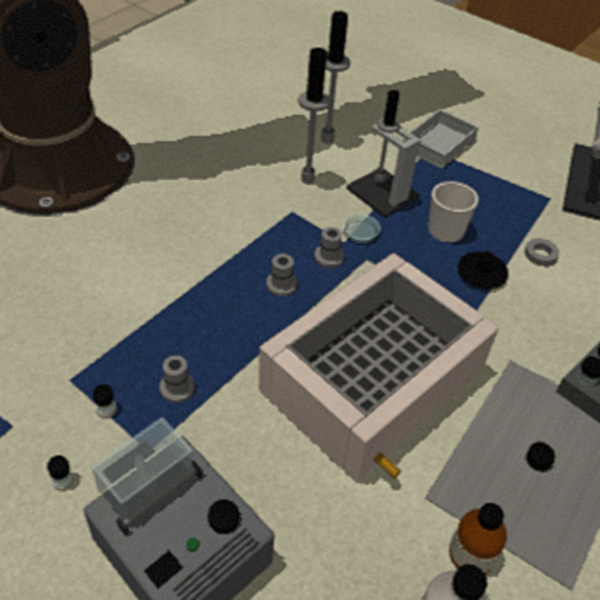

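View pics/top0c.png

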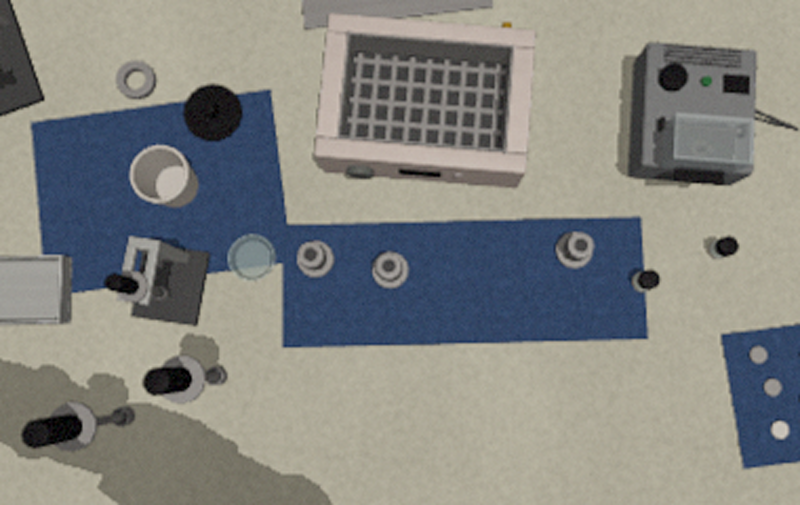

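The scene picture shows three dipper candidates: px (400,131), small, hanging on the stand; (357,117), tall and free-standing; and (370,92), taller and free-standing. I choose the one on the stand at (400,131). There are three cells, at top px (269,203), (305,209) and (393,199). The round dark thing at scene px (450,213) is the lid.

Run:
```python
from h import *
D={c:dict(np.load(f'{c}0.npz')) for c in('scene','top')}
C={c:cloud(D[c]) for c in D}
def sel(c,ctr,r,z0,z1):
    P=C[c].reshape(-1,3); ok=(np.hypot(P[:,0]-ctr[0],P[:,1]-ctr[1])<r)&(P[:,2]>z0)&(P[:,2]<z1); return P[ok]
def rect(n,ctr,r,z0,z1):
    for c in C:
        P=sel(c,ctr,r,z0,z1)
        if len(P)>5:
            b=cv2.minAreaRect((P[:,:2]*1000).astype(np.float32)); print(n,c,len(P),'ctr',np.round(b[0],1),'size',np.round(b[1],1),'ang',round(b[2],1),'medz',round(np.median(P[:,2]),4))
def circ(n,ctr,r,z0,z1):
    for c in C:
        P=sel(c,ctr,r,z0,z1)
        if len(P)>5:
            (x,y),rr=cv2.minEnclosingCircle((P[:,:2]*1000).astype(np.float32)); print(n,c,len(P),'c',round(x,1),round(y,1),'r',round(rr,1),'mean',np.round(P.mean(0)*1000,1))
rect('bath',(.655,0),.18,.085,.105)
rect('gen',(.65,-.31),.13,.070,.079)
rect('guard',(.60,-.31),.11,.11,.15)
rect('fork',(.45,.30),.08,.115,.128)
rect('base',(.45,.30),.08,.006,.014)
circ('flange',(.435,.31),.035,.1275,.134)
circ('handle',(.435,.31),.05,.15,.195)
circ('handletop',(.435,.31),.05,.18,.195)
circ('jarrim',(.57,.31),.06,.06,.08)
circ('lid disc',(.66,.26),.05,.010,.018)
circ('lid knob',(.66,.26),.05,.030,.05)
for k,p in dict(c1=(.475,.131),c2=(.457,.04),c3=(.48,-.175)).items():
    circ(k+'top',p,.04,.044,.056); circ(k+'foot',p,.045,.004,.012)
circ('vialA',(.436,-.257),.03,.03,.05);circ('vialB',(.467,-.343),.03,.03,.05)
circ('dish',(.475,.217),.04,.004,.02)
circ('d1',(.337,.249),.06,.12,.25);circ('d2',(.294,.357),.06,.12,.25)
circ('d1lo',(.337,.249),.06,.005,.1);circ('d2lo',(.294,.357),.06,.005,.1)
for k,p,sc in (('d1',(.337,.249),0),('d2',(.294,.357),0),('any',(.65,-.3),0)):
    P=sel('top',p,.09,.05,.4); print(k,P[:,2].max())
```

```text
bath scene 3702 ctr [650.   -1.8] size [242.8 171.5] ang 83.8 medz 0.0914
bath top 3274 ctr [651.1   0. ] size [240.6 170.9] ang 83.9 medz 0.0934
gen scene 4257 ctr [ 630.9 -319.2] size [129.8 150.1] ang 84.3 medz 0.074
gen top 1721 ctr [ 624.2 -316.2] size [130.5 166.2] ang 83.9 medz 0.076
guard scene 1570 ctr [ 579.2 -313.6] size [86.7 52.8] ang 83.7 medz 0.1267
guard top 937 ctr [ 581.  -311.5] size [87.3 52.8] ang 84.2 medz 0.1287
fork scene 207 ctr [451.  309.1] size [37.8 71.7] ang 81.3 medz 0.1223
fork top 278 ctr [451.3 311.4] size [35.9 69.7] ang 80.4 medz 0.124
base scene 433 ctr [445.3 286.6] size [132.   96.5] ang 85.9 medz 0.0081
base top 817 ctr [443.6 289.3] size [ 95.4 137.9] ang 2.6 medz 0.0096
flange scene 46 c 432.7 313.3 r 16.3 mean [434.6 310.2 129.6]
flange top 93 c 440.1 309.9 r 25.7 mean [433.5 312.1 129.7]
handle scene 94 c 434.0 313.8 r 12.9 mean [434.1 310.1 170.1]
handle top 100 c 433.7 315.7 r 9.1 mean [432.6 313.4 176.3]
handletop scene 26 c 432.4 315.0 r 11.2 mean [432.9 313.3 182.5]
handletop top 57 c 433.8 315.9 r 8.9 mean [433.2 315.8 184.2]
jarrim s
[... 1333 characters left out ...]
351.4 r 11.9 mean [ 473.2 -351.    40.1]
dish scene 136 c 474.4 213.0 r 30.2 mean [471.  214.8   9.3]
dish top 279 c 477.6 216.7 r 37.3 mean [477.1 215.6   8.9]
d1 scene 438 c 334.4 252.1 r 24.3 mean [339.1 246.5 187.2]
d1 top 503 c 335.9 255.2 r 24.5 mean [336.4 249.5 191.5]
d2 scene 372 c 296.3 359.5 r 23.1 mean [295.7 355.2 189.3]
d2 top 595 c 291.9 363.0 r 24.4 mean [292.8 357.2 191.8]
d1lo scene 134 c 335.2 249.8 r 11.4 mean [336.6 249.3  44.4]
d1lo top 79 c 349.8 259.6 r 25.6 mean [336.9 251.2  28.6]
d2lo scene 112 c 290.7 359.2 r 11.4 mean [292.4 357.9  43.4]
d2lo top 114 c 295.1 365.8 r 15.2 mean [292.8 359.3  38.4]
d1 0.2417739320764689
d2 0.24186343020003476
any 0.13423782281271635
```

Call:
servo_tool:
  rows:
    - [[0,0,-1.9],-0.1067]
    - [[0,0,-1.9],-0.1067]
    - [[0,0,-1.9],-0.1067]
    - [[0,0,-1.8],-0.1067]
    - [[0,0,0],0]
    - [[0,0,0],0]
    - [[0,0,0],0]
    - [[0,0,0],0]
  hand: 6.0

```text
time: 1.97
eef_pos: [0.2586, 0.5684, 0.3001]
tool_rot: [0.001, 1.0, -0.001, -0.0]
force: [0.8, 0.4, -0.7]
width: 0.0602
grip_force: 0.0
```

Call:
servo_tool:
  rows:
    - [[-2.2,-3.18,0],0]
    - [[-2.2,-3.18,0],0]
    - [[-2.2,-3.18,0],0]
    - [[-2.2,-3.18,0],0]
    - [[-2.2,-3.18,0],0]
    - [[-2.2,-3.18,0],0]
    - [[-2.2,-3.18,0],0]
    - [[-2.2,-3.18,0],0]

```text
time: 2.63
eef_pos: [0.4351, 0.3125, 0.3005]
tool_rot: [0.001, 1.0, -0.0, -0.0]
force: [0.9, 0.9, -0.6]
width: 0.0601
grip_force: 0.0
```

Run:
```python
from h import *
s=st(); print(np.round(R.from_quat(s['tool_rot']).as_matrix(),3))
d=arm.snapshot('wrist'); cv2.imwrite('pics/w1.png',d['img'])
print(np.round(d['tool_from_camera'],4).tolist(), d['mtx'])
```

```text
t 2.63 p [0.4351 0.3125 0.3005] q [ 0.001  1.    -0.    -0.   ] F [ 0.9  0.9 -0.6] w 0.0601 g 0.0
[[-1.     0.001 -0.001]
 [ 0.001  1.    -0.001]
 [ 0.001 -0.001 -1.   ]]
[[-0.0006, -0.9561, -0.293, 0.0797], [1.0, -0.0005, -0.0004, -0.0005], [0.0003, -0.293, 0.9561, -0.1584], [0.0, 0.0, 0.0, 1.0]] [[309.70691629   0.         318.19041978]
 [  0.         309.70691629 207.26474114]
 [  0.           0.           1.        ]]
```

View pics/w1.png

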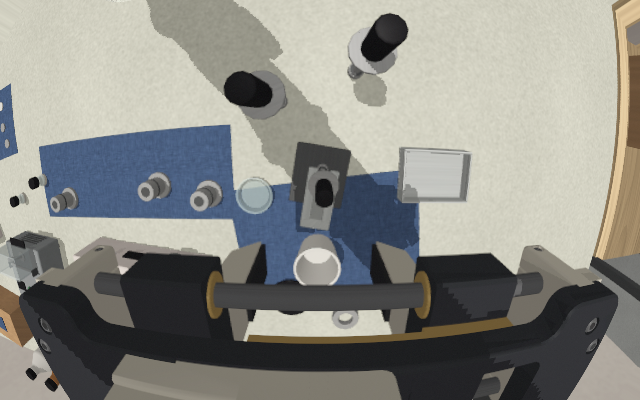

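The wrist view shows the small dipper on its stand, with the handle at about (323,190). The tall look-alikes stand well behind it at (245,90) and (380,35), and the jar is at (318,262).

```bash
cat >> h.py <<'E'
def wcloud(d,s):
    z=d['depth']; v,u=np.mgrid[:z.shape[0],:z.shape[1]]; K=d['mtx']
    x=(u-K[0,2])/K[0,0]; y=(v-K[1,2])/K[1,1]; r=np.hypot(x,y)+1e-9; t=np.tan(np.minimum(r,1.5))/r
    P=np.stack([x*t*z,y*t*z,z,np.ones_like(z)],-1)@d['tool_from_camera'].T
    W=P[...,:3]@R.from_quat(s['tool_rot']).as_matrix().T+s['eef_pos']; W[z==0]=np.nan; return W
def circ(W,n,ctr,r,z0,z1):
    P=W.reshape(-1,3); P=P[(np.hypot(P[:,0]-ctr[0],P[:,1]-ctr[1])<r)&(P[:,2]>z0)&(P[:,2]<z1)]
    if len(P)<6: print(n,len(P)); return
    (x,y),rr=cv2.minEnclosingCircle((P[:,:2]*1000).astype(np.float32)); print(n,len(P),'c',round(x,1),round(y,1),'r',round(rr,1),'mean',np.round(P.mean(0)*1000,1))
E
python3 - <<'E'
from h import *
s=st(); d=arm.snapshot('wrist'); W=wcloud(d,s)
circ(W,'handletop',(.434,.314),.02,.178,.195)
circ(W,'handle',(.434,.314),.03,.145,.195)
circ(W,'flange',(.434,.314),.04,.128,.135)
circ(W,'jar',(.568,.308),.05,.064,.078)
circ(W,'cell1',(.473,.136),.03,.044,.056)
circ(W,'dish',(.476,.215),.045,.006,.02)
E
```

```text
t 2.68 p [0.4407 0.3044 0.3007] q [ 0.005  1.    -0.002  0.001] F [ 4.3 -7.5 -0.6] w 0.0601 g 0.0
handletop 293 c 430.7 317.4 r 9.2 mean [430.2 317.2 184.5]
handle 411 c 430.7 317.4 r 9.2 mean [428.6 316.9 178.1]
flange 398 c 431.0 317.1 r 17.1 mean [426.4 316.  129.9]
jar 480 c 566.1 309.3 r 34.2 mean [566.  310.2  68.8]
cell1 318 c 470.9 139.1 r 15.5 mean [470.2 139.8  49.8]
dish 434 c 472.8 213.9 r 29.1 mean [475.6 211.6  11.8]
```

Call:
servo_tool:
  rows:
    - [[0.1,0.15,2.5],0]
    - [[0,0,2.5],0]
    - [[0,0,2.5],0]
    - [[0,0,2],0]
    - [[0,0,0],0]
    - [[0,0,0],0]
    - [[0,0,0],0]
    - [[0,0,0],0]

```text
time: 3.4
eef_pos: [0.4344, 0.3167, 0.2076]
tool_rot: [0.0, 1.0, 0.001, 0.001]
force: [0.0, 0.6, 0.2]
width: 0.06
grip_force: 0.0
```

Call:
servo_tool:
  rows:
    - [[0.1,-0.15,1.5],0]
    - [[0,0,1.5],0]
    - [[0,0,1.4],0]
    - [[0,0,0],0]
    - [[0,0,0],0]
    - [[0,0,0],0]
    - [[0,0,0],0]
    - [[0,0,0],0]

```text
time: 4.07
eef_pos: [0.4333, 0.3149, 0.1633]
tool_rot: [0.0, 1.0, 0.001, 0.001]
force: [-0.7, 0.3, -0.5]
width: 0.0598
grip_force: 0.0
```

Call:
servo_tool:
  rows:
    - [[0,0,0],0]
    - [[0,0,0],0]
    - [[0,0,0],0]
    - [[0,0,0],0]
    - [[0,0,0],0]
    - [[0,0,0],0]
    - [[0,0,0],0]
    - [[0,0,0],0]
  hand: 0.5
  squeeze: 20

```text
time: 4.73
eef_pos: [0.4327, 0.3145, 0.1622]
tool_rot: [0.0, 1.0, -0.0, -0.0]
force: [0.7, 0.4, -1.2]
width: 0.0175
grip_force: 19.9
```

Call:
servo_tool:
  rows:
    - [[0,0,0],0]
    - [[0,0,-0.5],0]
    - [[0,0,-0.5],0]
    - [[0,0,-0.5],0]
    - [[0,0,0],0]
    - [[0,0,0],0]
    - [[0,0,0],0]
    - [[0,0,0],0]

```text
time: 5.4
eef_pos: [0.4326, 0.3144, 0.1771]
tool_rot: [0.0, 1.0, -0.0, -0.0]
force: [-0.7, -0.2, 0.1]
width: 0.0173
grip_force: 19.9
```

Run:
```python
from h import *
s=st(); d=arm.snapshot('scene'); i=d['img'];W=cloud(d)
print([np.round(f['point'],3).tolist() for f in arm.find_in('scene','dipper')])
u,v=pix(d,[.434,.314,.12]); cv2.imwrite('pics/s1.png',cv2.resize(i[v-60:v+60,u-60:u+60],(480,480),interpolation=cv2.INTER_CUBIC))
```

```text
t 5.4 p [0.4326 0.3144 0.1771] q [ 0.  1. -0. -0.] F [-0.7 -0.2  0.1] w 0.0173 g 19.9
[[0.295, 0.359, 0.174], [0.337, 0.249, 0.156], [0.434, 0.308, 0.143]]
```

View pics/s1.png

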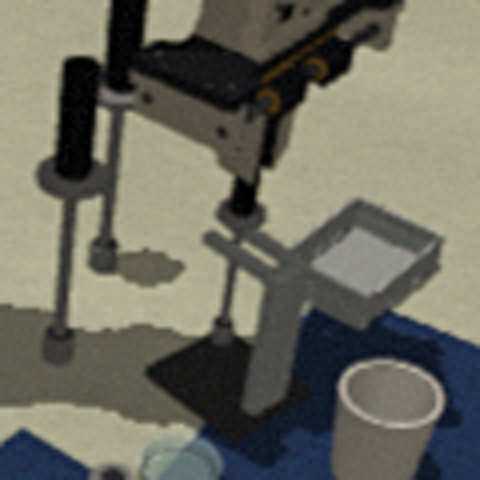

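Call:
servo_tool:
  rows:
    - [[0,0,-2],0]
    - [[0,0,-2],0]
    - [[2,0.31,0],0]
    - [[2,0.31,0],0]
    - [[2,0.31,0],0]
    - [[0,0,0],0]
    - [[0,0,-4],0]
    - [[0,0,-4],0]

```text
time: 6.17
eef_pos: [0.3714, 0.3226, 0.2965]
tool_rot: [-0.0, 1.0, -0.002, -0.002]
force: [2.5, 1.4, 0.9]
width: 0.0171
grip_force: 19.9
```

Call:
servo_tool:
  rows:
    - [[-3.24,-0.25,0],0]
    - [[-3.24,-0.25,0],0]
    - [[-3.24,-0.25,0],0]
    - [[-3.24,-0.25,0],0]
    - [[-3.24,-0.25,0],0]
    - [[-3.24,-0.25,0],0]
    - [[0,0,0],0]
    - [[0,0,0],0]

```text
time: 6.83
eef_pos: [0.5689, 0.3074, 0.2959]
tool_rot: [0.001, 1.0, -0.001, -0.0]
force: [-0.3, -0.5, -0.7]
width: 0.0173
grip_force: 20.0
```

Run:
```python
from h import *
s=st()
D=[arm.snapshot('scene'),arm.snapshot('top')]
for d in D:
    W=cloud(d)
    circ(W,'jar',(.567,.308),.05,.062,.08); circ(W,'flange',(.567,.308),.04,.145,.175); circ(W,'cup/shaft',(.567,.308),.03,.09,.145)
```

```text
t 6.83 p [0.5689 0.3074 0.2959] q [ 0.001  1.    -0.001 -0.   ] F [-0.3 -0.5 -0.7] w 0.0173 g 20.0
jar 156 c 567.6 307.3 r 35.4 mean [566.8 306.4  66.1]
flange 50 c 568.5 303.1 r 8.3 mean [569.8 301.7 163.9]
cup/shaft 0
jar 171 c 568.7 308.9 r 34.1 mean [568.4 309.4  68.4]
flange 46 c 567.9 308.2 r 8.2 mean [566.4 305.7 167.3]
cup/shaft 0
```

Call:
servo_tool:
  rows:
    - [[0,0,3],0]
    - [[0,0,3],0]
    - [[0,0,3],0]
    - [[0,0,3],0]
    - [[0,0,1.3],0]
    - [[0,0,0],0]
    - [[0,0,0],0]
    - [[0,0,0],0]

```text
time: 7.6
eef_pos: [0.5674, 0.3097, 0.166]
tool_rot: [-0.0, 1.0, 0.001, 0.001]
force: [-0.1, -0.1, 0.2]
width: 0.0172
grip_force: 20.0
```

Call:
servo_tool:
  rows:
    - [[0,0,-3],0]
    - [[0,0,-3],0]
    - [[0,0,-3],0]
    - [[0,0,-3],0]
    - [[0,0,-1.3],0]
    - [[0,0,0],0]
    - [[0,0,0],0]
    - [[0,0,0],0]

```text
time: 8.27
eef_pos: [0.5667, 0.3088, 0.2971]
tool_rot: [-0.0, 1.0, 0.0, -0.0]
force: [1.2, -0.4, -1.5]
width: 0.0176
grip_force: 20.0
```

Call:
servo_tool:
  rows:
    - [[-1.0,-3.8,0],0]
    - [[-1.0,-3.8,0],0]
    - [[-1.0,-3.8,0],0]
    - [[-1.0,-3.8,0],0]
    - [[-1.0,-3.8,0],0]
    - [[-1.0,-3.8,0],0]
    - [[-1.0,-3.8,0],0]
    - [[-1.0,-3.8,0],0]

```text
time: 8.93
eef_pos: [0.6466, 0.003, 0.2959]
tool_rot: [-0.0, 1.0, -0.0, -0.001]
force: [0.8, 0.1, -0.6]
width: 0.0171
grip_force: 20.0
```

Call:
servo_tool:
  rows:
    - [[0,0,0],0]
    - [[0,0,3],0]
    - [[0,0,3],0]
    - [[0,0,3],0]
    - [[0,0,0.7],0]
    - [[0,0,0],0]
    - [[0,0,0],0]
    - [[0,0,0],0]

```text
time: 9.6
eef_pos: [0.6482, 0.0049, 0.2021]
tool_rot: [-0.0, 1.0, 0.0, 0.001]
force: [-0.4, -0.2, -0.1]
width: 0.0173
grip_force: 20.0
```

Call:
servo_tool:
  rows:
    - [[0,0,1.2],0]
    - [[0,0,0],0]
    - [[0,0,0],0]
    - [[0,0,-3],0]
    - [[0,0,-3],0]
    - [[0,0,-3],0]
    - [[0,0,-1.9],0]
    - [[0,0,0],0]

```text
time: 10.27
eef_pos: [0.6493, 0.0047, 0.3029]
tool_rot: [0.0, 1.0, 0.0, 0.004]
force: [0.7, 0.4, -0.8]
width: 0.0177
grip_force: 20.0
```

Call:
servo_tool:
  rows:
    - [[2.28,2.66,0],0]
    - [[2.28,2.66,0],0]
    - [[2.28,2.66,0],0]
    - [[2.28,2.66,0],0]
    - [[2.28,2.66,0],0]
    - [[2.28,2.66,0],0]
    - [[2.28,2.66,0],0]
    - [[2.28,2.66,0],0]

```text
time: 10.93
eef_pos: [0.4632, 0.2185, 0.2971]
tool_rot: [0.0, 1.0, -0.0, 0.0]
force: [0.4, 0.8, -0.5]
width: 0.0171
grip_force: 20.0
```

Call:
servo_tool:
  rows:
    - [[2.28,2.66,0],0]
    - [[2.28,2.66,0],0]
    - [[2.28,2.66,0],0]
    - [[2.28,2.66,0],0]
    - [[0,0,0],0]
    - [[0,0,0],0]
    - [[0,0,0],0]
    - [[0,0,0],0]

```text
time: 11.6
eef_pos: [0.3744, 0.3229, 0.2971]
tool_rot: [0.001, 1.0, -0.0, 0.0]
force: [-0.3, -0.1, -0.2]
width: 0.0172
grip_force: 20.0
```

Call:
servo_tool:
  rows:
    - [[0,0,0],0]
    - [[0,0,0],0]
    - [[0,0,0],0]
    - [[0,0,0],0]
    - [[0,0,0],0]
    - [[0,0,0],0]
    - [[0,0,0],0]
    - [[0,0,0],0]

```text
time: 12.27
eef_pos: [0.3735, 0.324, 0.2972]
tool_rot: [-0.0, 1.0, 0.0, 0.0]
force: [-0.4, -0.5, -0.5]
width: 0.0173
grip_force: 20.0
```

Call:
servo_tool:
  rows:
    - [[0,0,2.7],0]
    - [[0,0,2.7],0]
    - [[0,0,2.6],0]
    - [[0,0,0],0]
    - [[0,0,0],0]
    - [[-2,-0.32,0],0]
    - [[-2,-0.32,0],0]
    - [[-1.9,-0.32,0],0]

```text
time: 12.93
eef_pos: [0.4342, 0.3152, 0.2197]
tool_rot: [-0.0, 1.0, 0.001, 0.001]
force: [-0.6, 0.0, 0.3]
width: 0.0174
grip_force: 20.0
```

Call:
servo_tool:
  rows:
    - [[0,0,0],0]
    - [[0,0,0],0]
    - [[0,0,0],0]
    - [[0,0,1.5],0]
    - [[0,0,1.5],0]
    - [[0,0,1.5],0]
    - [[0,0,0],0]
    - [[0,0,0],0]

```text
time: 13.6
eef_pos: [0.4316, 0.3147, 0.1726]
tool_rot: [-0.001, 1.0, -0.0, -0.0]
force: [0.2, -0.3, -0.3]
width: 0.0175
grip_force: 20.0
```

Call:
servo_tool:
  rows:
    - [[0,0,0],0]
    - [[0,0,0],0]
    - [[0,0,0.5],0]
    - [[0,0,0.4],0]
    - [[0,0,0],0]
    - [[0,0,0],0]
    - [[0,0,0],0]
    - [[0,0,0],0]

```text
time: 14.27
eef_pos: [0.4326, 0.3144, 0.1633]
tool_rot: [0.0, 1.0, 0.0, 0.0]
force: [-0.6, -0.3, -0.7]
width: 0.0172
grip_force: 20.0
```

Run:
```python
from h import *
s=st(); d=arm.snapshot('scene'); i=d['img'];W=cloud(d)
u,v=pix(d,[.434,.314,.12]); cv2.imwrite('pics/s2.png',cv2.resize(i[v-60:v+60,u-60:u+60],(480,480),interpolation=cv2.INTER_CUBIC))
```

```text
t 14.27 p [0.4326 0.3144 0.1633] q [0. 1. 0. 0.] F [-0.6 -0.3 -0.7] w 0.0172 g 20.0
```

View pics/s2.png

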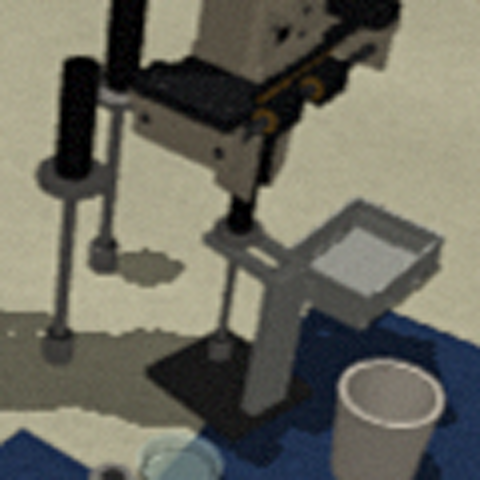

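Call:
servo_tool:
  rows:
    - [[0,0,0.15],0]
    - [[0,0,0],0]
    - [[0,0,0],0]
    - [[0,0,0],0]
    - [[0,0,0],0]
    - [[0,0,0],0]
    - [[0,0,0],0]
    - [[0,0,0],0]

```text
time: 14.98
eef_pos: [0.4327, 0.3146, 0.1619]
tool_rot: [0.0, 1.0, 0.0, 0.0]
force: [1.1, -0.2, 1.8]
width: 0.0173
grip_force: 20.0
```

Call:
servo_tool:
  rows:
    - [[0,0,0],0]
    - [[0,0,0],0]
    - [[0,0,0],0]
    - [[0,0,0],0]
    - [[0,0,0],0]
    - [[0,0,0],0]
    - [[0,0,-1],0]
    - [[0,0,-2],0]
  hand: 6.0

```text
time: 15.65
eef_pos: [0.4314, 0.3134, 0.1906]
tool_rot: [-0.0, 1.0, -0.001, -0.002]
force: [0.2, -0.3, 0.1]
width: 0.0597
grip_force: 0.0
```

Call:
servo_tool:
  rows:
    - [[0,0,-3.5],0]
    - [[0,0,-3.5],0]
    - [[0,0,-3.5],0]
    - [[0,0,0],0]
    - [[0,0,0],0]
    - [[0,0,0],0]
    - [[0,0,0],0]
    - [[0,0,0],0]

```text
time: 16.32
eef_pos: [0.432, 0.314, 0.2956]
tool_rot: [0.0, 1.0, -0.001, -0.001]
force: [0.8, 0.9, -0.7]
width: 0.0603
grip_force: 0.0
```

Call:
servo_tool:
  rows:
    - [[-2.8,-0.66,0],0]
    - [[-2.8,-0.66,0],0]
    - [[-2.8,-0.66,0],0]
    - [[-2.8,-0.66,0],0]
    - [[-2.8,-0.66,0],0]
    - [[-2.8,-0.66,0],0]
    - [[-2.8,-0.66,0],0]
    - [[-2.8,-0.66,0],0]

```text
time: 16.98
eef_pos: [0.6574, 0.261, 0.2954]
tool_rot: [-0.0, 1.0, -0.0, -0.001]
force: [0.6, 0.7, -0.8]
width: 0.0602
grip_force: 0.0
```

Call:
servo_tool:
  rows:
    - [[0,0,4],0]
    - [[0,0,4],0]
    - [[0,0,4],0]
    - [[0,0,4],0]
    - [[0,0,3],0]
    - [[0,0,0],0]
    - [[0,0,0],0]
    - [[0,0,0],0]

```text
time: 17.65
eef_pos: [0.6575, 0.262, 0.1084]
tool_rot: [0.0, 1.0, 0.0, 0.001]
force: [0.3, 0.2, 0.2]
width: 0.0597
grip_force: 0.0
```

Run:
```python
from h import *
s=st(); d=arm.snapshot('wrist'); W=wcloud(d,s)
circ(W,'knob',(.656,.261),.03,.03,.05);circ(W,'disc',(.656,.261),.05,.009,.02)
for c in('scene','top'):
    d=arm.snapshot(c); i=d['img'];W=cloud(d)
    circ(W,'flange',(.434,.314),.035,.1275,.134);circ(W,'handletop',(.434,.314),.035,.178,.195)
    circ(W,'knob',(.656,.261),.03,.03,.05);circ(W,'jar',(.567,.308),.05,.062,.08)
    for k,p in dict(c1=(.475,.131),c2=(.457,.04),c3=(.48,-.175)).items(): circ(W,k,p,.08,.044,.056)
```

```text
t 17.65 p [0.6575 0.262  0.1084] q [0.    1.    0.    0.001] F [0.3 0.2 0.2] w 0.0597 g 0.0
knob 521 c 655.1 263.1 r 10.2 mean [653.7 263.2  39. ]
disc 4564 c 655.2 263.6 r 36.4 mean [652.9 263.3  12.9]
flange 48 c 433.3 310.4 r 16.9 mean [435.6 306.4 129.5]
handletop 31 c 432.4 311.1 r 9.6 mean [433.6 310.  182. ]
knob 54 c 654.8 259.2 r 11.5 mean [656.5 257.4  36. ]
jar 90 c 566.7 306.8 r 34.6 mean [559.6 293.9  66.3]
c1 100 c 466.9 101.7 r 49.8 mean [470.7 122.6  47.9]
c2 97 c 456.6 45.2 r 15.4 mean [457.   44.1  48.1]
c3 138 c 475.6 -178.0 r 15.4 mean [ 476.4 -179.    48.7]
flange 0
handletop 0
knob 54 c 657.2 261.9 r 9.7 mean [656.8 261.8  39. ]
jar 0
c1 147 c 467.9 102.2 r 50.3 mean [470.5 119.8  49.8]
c2 114 c 457.9 47.4 r 14.7 mean [457.8  47.6  49.9]
c3 117 c 477.1 -175.7 r 14.8 mean [ 476.6 -175.7   50.8]
```

Call:
servo_tool:
  rows:
    - [[0.15,0,2],0]
    - [[0,0,2],0]
    - [[0,0,1.8],0]
    - [[0,0,1],0]
    - [[0,0,0],0]
    - [[0,0,0],0]
    - [[0,0,0],0]
    - [[0,0,0],0]

```text
time: 18.47
eef_pos: [0.6561, 0.262, 0.0404]
tool_rot: [0.0, 1.0, 0.001, 0.001]
force: [0.2, 0.8, 0.0]
width: 0.06
grip_force: 0.0
```

Call:
servo_tool:
  rows:
    - [[0,0,0],0]
    - [[0,0,0],0]
    - [[0,0,0],0]
    - [[0,0,0],0]
    - [[0,0,0],0]
    - [[0,0,0],0]
    - [[0,0,0],0]
    - [[0,0,0],0]
  hand: 0.5

```text
time: 19.13
eef_pos: [0.656, 0.2637, 0.0404]
tool_rot: [-0.0, 1.0, 0.002, 0.001]
force: [-0.8, 2.0, 5.3]
width: 0.0116
grip_force: 1.3
```

Call:
servo_tool:
  rows:
    - [[0,0,0],0]
    - [[0,0,-3],0]
    - [[0,0,-3],0]
    - [[0,0,-3],0]
    - [[0,0,-3],0]
    - [[0,0,0],0]
    - [[0,0,0],0]
    - [[0,0,0],0]

```text
time: 19.8
eef_pos: [0.6546, 0.2613, 0.1581]
tool_rot: [0.0, 1.0, -0.0, -0.0]
force: [0.1, 0.6, -1.2]
width: 0.0051
grip_force: 0.0
```

Run:
```python
from h import *
s=st(); d=arm.snapshot('wrist'); W=wcloud(d,s); cv2.imwrite('pics/w2.png',d['img'])
circ(W,'knob',(.656,.261),.03,.03,.05);circ(W,'disc',(.656,.261),.05,.009,.02)
for c in('scene','top'):
    d=arm.snapshot(c); W=cloud(d)
    circ(W,'knob',(.656,.261),.03,.03,.05);circ(W,'disc',(.656,.261),.05,.009,.02); circ(W,'jar',(.567,.308),.05,.062,.08)
    if c=='scene':
        u,v=pix(d,[.656,.261,.03]); cv2.imwrite('pics/s3.png',cv2.resize(d['img'][v-70:v+50,u-60:u+60],(480,480),interpolation=cv2.INTER_CUBIC))
```

```text
t 19.8 p [0.6546 0.2613 0.1581] q [ 0.  1. -0. -0.] F [ 0.1  0.6 -1.2] w 0.0051 g 0.0
knob 364 c 654.8 261.0 r 10.1 mean [654.  261.   39.2]
disc 3300 c 655.4 260.9 r 36.3 mean [653.4 261.   12.9]
knob 54 c 656.8 258.0 r 10.9 mean [656.9 255.5  36.1]
disc 364 c 656.1 257.2 r 37.0 mean [657.9 253.1  11.6]
jar 146 c 566.7 305.9 r 35.2 mean [567.1 305.5  66.6]
knob 57 c 658.0 260.1 r 10.3 mean [656.8 259.4  38.5]
disc 496 c 657.5 260.3 r 36.5 mean [656.9 258.7  12.8]
jar 30 c 572.3 281.7 r 17.9 mean [571.7 278.5  68.3]
```

View pics/s3.png

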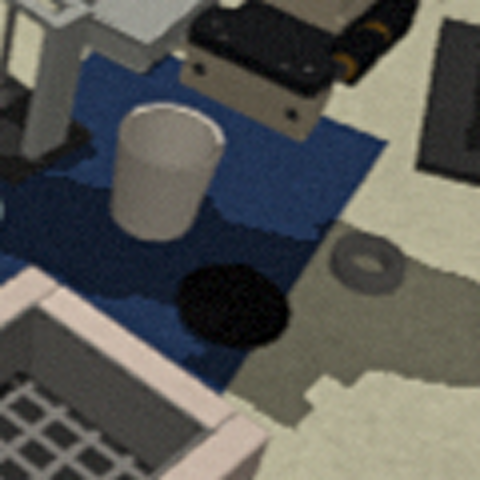

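Run:
```python
from h import *
s=st(); d=arm.snapshot('wrist'); W=wcloud(d,s); d2=arm.snapshot('scene'); S=cloud(d2)
for n,w,c in (('w',W,(.655,.261)),('s',S,(.6565,.258))):
  for z in np.arange(.014,.042,.004): circ(w,n+str(round(z,3)),c,.022,z,z+.004)
u,v=300,200
i=d['img']; cv2.imwrite('pics/w3.png',i[200:400,200:440])
```

```text
t 19.95 p [0.6542 0.2612 0.157 ] q [ 0.     1.    -0.001 -0.001] F [-0.4 -0.4  0.1] w 0.005 g 0.0
w0.014 82 c 655.3 261.0 r 21.6 mean [651.2 260.2  14.7]
w0.018 20 c 651.8 261.2 r 9.0 mean [647.4 261.4  20.3]
w0.022 23 c 651.5 261.8 r 9.4 mean [647.3 261.2  24.2]
w0.026 15 c 651.8 261.7 r 9.2 mean [647.6 261.6  28.2]
w0.03 17 c 650.7 260.3 r 8.5 mean [647.6 260.3  31.8]
w0.034 34 c 655.2 261.2 r 10.2 mean [649.3 262.   36.5]
w0.038 325 c 655.2 261.0 r 10.0 mean [655.  261.   39.8]
w0.042 1
s0.014 8 c 655.8 253.3 r 8.2 mean [656.9 250.4  16.4]
s0.018 7 c 658.3 254.6 r 9.1 mean [658.7 251.8  20.3]
s0.022 14 c 657.1 254.8 r 9.0 mean [658.4 251.4  23.8]
s0.026 9 c 656.5 256.4 r 9.6 mean [658.5 252.9  28.2]
s0.03 7 c 657.8 252.4 r 7.2 mean [658.7 251.6  31.8]
s0.034 22 c 655.7 256.5 r 10.2 mean [655.7 255.1  36.4]
s0.038 20 c 657.9 257.3 r 9.6 mean [656.6 257.7  39.1]
s0.042 0
```

View pics/w3.png

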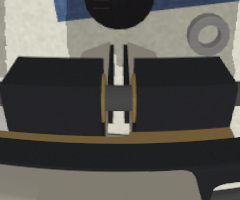

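Call:
servo_tool:
  rows:
    - [[-0.15,0,3],0]
    - [[0,0,3],0]
    - [[0,0,3],0]
    - [[0,0,2],0]
    - [[0,0,1],0]
    - [[0,0,0],0]
    - [[0,0,0],0]
    - [[0,0,0],0]
  hand: 6.0

```text
time: 20.72
eef_pos: [0.6576, 0.2621, 0.0404]
tool_rot: [0.0, 1.0, 0.001, 0.001]
force: [-0.3, -0.3, 0.8]
width: 0.0535
grip_force: 0.0
```

Call:
servo_tool:
  rows:
    - [[0,0,0],0]
    - [[0,0,0],0]
    - [[0,0,0],0]
    - [[0,0,0],0]
    - [[0,0,0],0]
    - [[0,0,0],0]
    - [[0,0,0],0]
    - [[0,0,0],0]
  hand: 2.6

```text
time: 21.38
eef_pos: [0.6565, 0.2616, 0.0387]
tool_rot: [0.0, 1.0, -0.0, -0.0]
force: [0.2, 0.1, -0.2]
width: 0.0265
grip_force: 0.0
```

Run:
```python
from h import *
s=st(); d=arm.snapshot('wrist'); W=wcloud(d,s); d2=arm.snapshot('scene')
circ(W,'knob',(.655,.261),.02,.038,.042); circ(W,'knobside',(.655,.261),.02,.018,.036)
u,v=pix(d2,[.656,.261,.03]); a=cv2.resize(d2['img'][v-60:v+30,u-45:u+45],(400,400),interpolation=cv2.INTER_CUBIC)
cv2.imwrite('pics/w4.png',np.hstack([a,d['img'][:,220:420]*1]) )
```

```text
t 21.38 p [0.6565 0.2616 0.0387] q [ 0.  1. -0. -0.] F [ 0.2  0.1 -0.2] w 0.0265 g 0.0
knob 875 c 647.1 261.2 r 17.5 mean [654.1 261.   39.8]
knobside 350 c 654.5 261.2 r 10.0 mean [647.5 261.1  27.6]
```

View pics/w4.png

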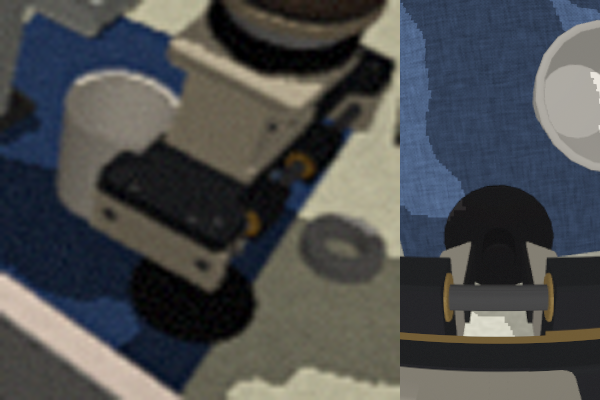

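Call:
servo_tool:
  rows:
    - [[0.1,0,0.2],0]
    - [[0,0,0],0]
    - [[0,0,0],0]
    - [[0,0,0],0]
    - [[0,0,0],0]
    - [[0,0,0],0]
    - [[0,0,0],0]
    - [[0,0,0],0]
  hand: 1.6
  squeeze: 12

```text
time: 22.15
eef_pos: [0.6555, 0.2616, 0.0368]
tool_rot: [0.0, 1.0, -0.0, 0.0]
force: [-0.2, 0.6, 0.4]
width: 0.0184
grip_force: 12.0
```

Call:
servo_tool:
  rows:
    - [[0,0,0],0]
    - [[0,0,0],0]
    - [[0,0,0],0]
    - [[0,0,0],0]
    - [[0,0,0],0]
    - [[0,0,0],0]
    - [[0,0,0],0]
    - [[0,0,0],0]

```text
time: 22.82
eef_pos: [0.6556, 0.2616, 0.0368]
tool_rot: [0.0, 1.0, 0.0, 0.0]
force: [0.2, 0.6, -0.4]
width: 0.0185
grip_force: 12.0
```

Call:
servo_tool:
  rows:
    - [[0,0,0],0]
    - [[0,0,-0.5],0]
    - [[0,0,-1],0]
    - [[0,0,-1.5],0]
    - [[0,0,-2],0]
    - [[0,0,-2],0]
    - [[0,0,-2],0]
    - [[0,0,0],0]
  squeeze: 15

```text
time: 23.48
eef_pos: [0.6581, 0.2626, 0.1326]
tool_rot: [0.0, 1.0, 0.002, 0.004]
force: [1.6, -0.3, 0.0]
width: 0.0184
grip_force: 15.0
```

Call:
servo_tool:
  rows:
    - [[0,0,-1],0]
    - [[0,0,0],0]
    - [[0,0,0],0]
    - [[0,0,0],0]
    - [[0,0,0],0]
    - [[0,0,0],0]
    - [[0,0,0],0]
    - [[0,0,0],0]

```text
time: 24.15
eef_pos: [0.6554, 0.2616, 0.1364]
tool_rot: [0.0, 1.0, -0.0, -0.0]
force: [0.7, -0.2, 0.0]
width: 0.0185
grip_force: 15.0
```

Run:
```python
from h import *
s=st(); d=arm.snapshot('wrist'); W=wcloud(d,s)
for z in np.arange(.08,.15,.008): circ(W,round(z,3),(.655,.261),.045,z,z+.008)
circ(W,'jarw',(.567,.307),.045,.064,.076)
for c in('scene','top'):
    W=cloud(arm.snapshot(c)); circ(W,c+'jar',(.567,.307),.05,.062,.08);circ(W,c+'lid',(.657,.261),.045,.095,.112)
```

```text
t 24.15 p [0.6554 0.2616 0.1364] q [ 0.  1. -0. -0.] F [ 0.7 -0.2  0. ] w 0.0185 g 15.0
0.08 0
0.088 0
0.096 0
0.104 477 c 654.4 260.6 r 36.0 mean [638.9 262.  111.5]
0.112 4878 c 654.6 260.8 r 35.8 mean [643.1 260.8 113.1]
0.12 152 c 655.0 261.1 r 10.1 mean [647.9 261.  124.1]
0.128 168 c 652.2 261.5 r 9.5 mean [647.4 261.1 132. ]
0.136 1091 c 647.1 260.9 r 19.6 mean [652.9 261.2 139.8]
0.144 411 c 644.3 261.2 r 25.1 mean [645.6 260.8 148.7]
jarw 1728 c 566.4 309.4 r 33.9 mean [565.8 310.9  69. ]
scenejar 126 c 565.3 306.5 r 36.7 mean [566.4 299.2  66.2]
scenelid 314 c 656.1 257.9 r 36.4 mean [658.8 251.6 110.4]
topjar 19 c 573.3 279.0 r 14.3 mean [572.6 277.3  68.6]
toplid 57 c 648.8 249.2 r 28.2 mean [645.8 243.2 110.9]
```

Call:
servo_tool:
  rows:
    - [[2.22,1.21,0],0]
    - [[2.22,1.21,0],0]
    - [[2.22,1.21,0],0]
    - [[2.21,1.2,0],0]
    - [[0,0,0],0]
    - [[0,0,0],0]
    - [[0,0,0],0]
    - [[0,0,0],0]

```text
time: 24.97
eef_pos: [0.568, 0.309, 0.1369]
tool_rot: [0.001, 1.0, -0.0, 0.0]
force: [1.0, 0.8, 0.1]
width: 0.0188
grip_force: 15.0
```

Call:
servo_tool:
  rows:
    - [[0,0,1],0]
    - [[0,0,1],0]
    - [[0,0,0],0]
    - [[0,0,0],0]
    - [[0,0,0],0]
    - [[0,0,0],0]
    - [[0,0,0],0]
    - [[0,0,0],0]

```text
time: 25.63
eef_pos: [0.567, 0.31, 0.1171]
tool_rot: [0.0, 1.0, 0.0, 0.0]
force: [0.0, -1.2, -0.8]
width: 0.0186
grip_force: 15.0
```

Run:
```python
from h import *
s=st()
W=wcloud(arm.snapshot('wrist'),s)
circ(W,'wjar',(.567,.307),.05,.062,.076);circ(W,'wlid',(.567,.307),.045,.087,.1)
d=arm.snapshot('scene'); W=cloud(d); circ(W,'jar',(.567,.307),.05,.062,.075);circ(W,'lid',(.567,.307),.045,.084,.096)
u,v=pix(d,[.567,.308,.08]); cv2.imwrite('pics/s5.png',cv2.resize(d['img'][v-35:v+45,u-40:u+40],(480,480),interpolation=cv2.INTER_CUBIC))
```

```text
t 25.63 p [0.567  0.31   0.1171] q [0. 1. 0. 0.] F [ 0.  -1.2 -0.8] w 0.0186 g 15.0
wjar 386 c 547.2 310.7 r 27.2 mean [536.8 309.5  69. ]
wlid 5332 c 566.5 309.4 r 36.1 mean [554.3 309.4  93.6]
jar 77 c 567.4 303.9 r 33.4 mean [573.7 286.6  66.5]
lid 347 c 566.8 304.8 r 37.6 mean [570.8 299.7  91.6]
```

View pics/s5.png

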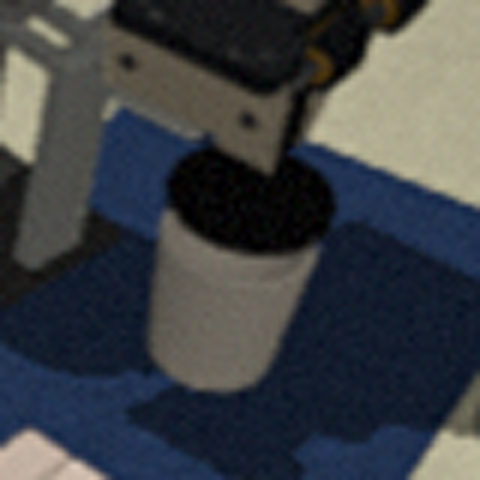

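Call:
servo_tool:
  rows:
    - [[0,0,0.4],0]
    - [[0,0,0.4],0]
    - [[0,0,0.3],0]
    - [[0,0,0.2],0]
    - [[0,0,0],0]
    - [[0,0,0],0]
    - [[0,0,0],0]
    - [[0,0,0],0]

```text
time: 26.4
eef_pos: [0.567, 0.3099, 0.1039]
tool_rot: [0.0, 1.0, 0.0, 0.0]
force: [0.4, -0.4, -1.1]
width: 0.0184
grip_force: 15.0
```

Call:
servo_tool:
  rows:
    - [[0,0,0.2],0]
    - [[0,0,0.2],0]
    - [[0,0,0.1],0]
    - [[0,0,0],0]
    - [[0,0,0],0]
    - [[0,0,0],0]
    - [[0,0,0],0]
    - [[0,0,0],0]

```text
time: 27.07
eef_pos: [0.5668, 0.3099, 0.0987]
tool_rot: [0.0, 1.0, 0.0, 0.0]
force: [0.1, -0.7, 1.0]
width: 0.0186
grip_force: 15.0
```

Call:
servo_tool:
  rows:
    - [[0,0,0],0]
    - [[0,0,0],0]
    - [[0,0,0],0]
    - [[0,0,0],0]
    - [[0,0,0],0]
    - [[0,0,0],0]
    - [[0,0,0],0]
    - [[0,0,0],0]
  hand: 5.0

```text
time: 27.73
eef_pos: [0.5668, 0.3099, 0.0987]
tool_rot: [0.0, 1.0, 0.0, -0.0]
force: [-0.3, -0.7, -0.2]
width: 0.0501
grip_force: 0.0
```

Call:
servo_tool:
  rows:
    - [[0,0,-1],0]
    - [[0,0,-2],0]
    - [[0,0,-3],0]
    - [[0,0,-4],0]
    - [[2.35,-4.0,0],0]
    - [[2.35,-4.0,0],0]
    - [[2.35,-4.0,0],0]
    - [[2.35,-4.0,0],0]

```text
time: 28.4
eef_pos: [0.4815, 0.1649, 0.1996]
tool_rot: [-0.0, 1.0, 0.0, 0.001]
force: [0.5, -0.7, -0.8]
width: 0.0496
grip_force: 0.0
```

Call:
servo_tool:
  rows:
    - [[0,-1.3,1],0]
    - [[0,0,2],0]
    - [[0,0,0],0]
    - [[0,0,0],0]
    - [[0,0,0],0]
    - [[0,0,0],0]
    - [[0,0,0],0]
    - [[0,0,0],0]

```text
time: 29.07
eef_pos: [0.4827, 0.1538, 0.1692]
tool_rot: [-0.0, 1.0, 0.0, 0.0]
force: [0.0, -0.1, -0.8]
width: 0.0504
grip_force: 0.0
```

Run:
```python
from h import *
s=st()
W=wcloud(arm.snapshot('wrist'),s)
circ(W,'wc1',(.472,.137),.035,.042,.056);circ(W,'wc2',(.457,.047),.035,.042,.056);circ(W,'wc3',(.476,-.177),.035,.042,.056)
circ(W,'lid',(.567,.309),.05,.07,.08);circ(W,'dipper',(.433,.313),.02,.178,.195)
for c in ('scene','top'):
    W=cloud(arm.snapshot(c)); circ(W,'lid',(.567,.309),.05,.07,.08);circ(W,'knob',(.567,.307),.045,.095,.105)
    for k,p in dict(c1=(.472,.137),c2=(.457,.047),c3=(.476,-.177)).items(): circ(W,k,p,.035,.044,.056)
    circ(W,'flange',(.433,.313),.03,.1275,.134);circ(W,'dipper',(.433,.313),.03,.178,.195)
```

```text
t 29.07 p [0.4827 0.1538 0.1692] q [-0.  1.  0.  0.] F [ 0.  -0.1 -0.8] w 0.0504 g 0.0
wc1 804 c 471.0 138.8 r 15.1 mean [470.2 138.9  49.7]
wc2 741 c 455.4 48.3 r 15.3 mean [454.7  49.4  49.6]
wc3 347 c 474.5 -175.2 r 15.9 mean [ 473.5 -171.7   48.8]
lid 39 c 540.2 329.1 r 11.8 mean [539.2 328.7  74.9]
dipper 522 c 431.3 314.1 r 9.7 mean [431.  311.5 183.6]
lid 339 c 567.2 305.8 r 37.0 mean [569.9 300.9  73.5]
knob 40 c 567.8 305.1 r 10.1 mean [568.8 304.2  99.5]
c1 87 c 471.9 134.7 r 15.5 mean [472.8 133.8  48. ]
c2 94 c 456.0 44.8 r 14.9 mean [456.9  44.2  48.4]
c3 138 c 475.5 -177.4 r 16.2 mean [ 476.4 -178.8   48.5]
flange 20 c 442.1 307.6 r 11.7 mean [441.5 306.5 129.1]
dipper 0
lid 0
knob 0
c1 55 c 469.1 138.7 r 13.6 mean [466.4 137.7  49.9]
c2 114 c 458.0 47.4 r 14.7 mean [457.8  47.5  50.2]
c3 116 c 476.7 -176.0 r 14.8 mean [ 476.6 -175.5   50.7]
flange 0
dipper 0
```

Call:
servo_tool:
  rows:
    - [[1.07,-1.58,0],0]
    - [[0,0,3],0]
    - [[0,0,3],0]
    - [[0,0,3],0]
    - [[0,0,2.5],0]
    - [[0,0,1.6],0]
    - [[0,0,0],0]
    - [[0,0,0],0]

```text
time: 29.88
eef_pos: [0.4713, 0.1372, 0.0374]
tool_rot: [0.0, 1.0, -0.0, -0.001]
force: [0.9, -0.2, 0.7]
width: 0.0499
grip_force: 0.0
```

Call:
servo_tool:
  rows:
    - [[0,0,0],0]
    - [[0,0,0],0]
    - [[0,0,0],0]
    - [[0,0,0],0]
    - [[0,0,0],0]
    - [[0,0,0],0]
    - [[0,0,0],0]
    - [[0,0,0],0]
  hand: 2.5
  squeeze: 20

```text
time: 30.55
eef_pos: [0.4725, 0.1379, 0.0386]
tool_rot: [-0.0, 1.0, 0.0, 0.001]
force: [-1.8, 0.6, 7.6]
width: 0.0292
grip_force: 20.0
```

Call:
servo_tool:
  rows:
    - [[0,0,-1],0]
    - [[0,0,-2],0]
    - [[0,0,-3],0]
    - [[0,0,-3],0]
    - [[0,0,-3],0]
    - [[0,0,-1],0]
    - [[0,0,0],0]
    - [[0,0,0],0]

```text
time: 31.22
eef_pos: [0.4714, 0.1374, 0.1677]
tool_rot: [-0.0, 1.0, 0.0, 0.0]
force: [-0.2, 0.1, -2.6]
width: 0.0291
grip_force: 20.0
```

Call:
servo_tool:
  rows:
    - [[-3.09,-1.75,0],0]
    - [[-3.09,-1.75,0],0]
    - [[-3.09,-1.75,0],0]
    - [[-3.09,-1.75,0],0]
    - [[-3.09,-1.75,0],0]
    - [[0,0,0],0]
    - [[0,0,0],0]
    - [[0,0,0],0]

```text
time: 31.88
eef_pos: [0.6247, 0.05, 0.1653]
tool_rot: [0.0, 1.0, -0.0, -0.002]
force: [-0.9, 0.5, -1.7]
width: 0.0293
grip_force: 20.0
```

Call:
servo_tool:
  rows:
    - [[0,0,2],0]
    - [[0,0,2],0]
    - [[0,0,2],0]
    - [[0,0,1.5],0]
    - [[0,0,0],0]
    - [[0,0,0],0]
    - [[0,0,0],0]
    - [[0,0,0],0]

```text
time: 32.55
eef_pos: [0.6267, 0.0504, 0.094]
tool_rot: [-0.0, 1.0, 0.0, 0.001]
force: [-0.1, -0.3, -1.2]
width: 0.0293
grip_force: 20.0
```

Call:
servo_tool:
  rows:
    - [[0,0,0.5],0]
    - [[0,0,0.4],0]
    - [[0,0,0.3],0]
    - [[0,0,0.2],0]
    - [[0,0,0],0]
    - [[0,0,0],0]
    - [[0,0,0],0]
    - [[0,0,0],0]

```text
time: 33.22
eef_pos: [0.6263, 0.0499, 0.0789]
tool_rot: [0.0, 1.0, 0.0, 0.0]
force: [-1.1, -0.6, -2.1]
width: 0.0292
grip_force: 20.0
```

Call:
servo_tool:
  rows:
    - [[0,0,0.1],0]
    - [[0,0,0.1],0]
    - [[0,0,0.05],0]
    - [[0,0,0],0]
    - [[0,0,0],0]
    - [[0,0,0],0]
    - [[0,0,0],0]
    - [[0,0,0],0]

```text
time: 33.88
eef_pos: [0.6269, 0.05, 0.0768]
tool_rot: [0.0, 1.0, 0.0, 0.001]
force: [0.9, 0.0, 5.5]
width: 0.0295
grip_force: 20.0
```

Call:
servo_tool:
  rows:
    - [[0,0,0],0]
    - [[0,0,0],0]
    - [[0,0,0],0]
    - [[0,0,0],0]
    - [[0,0,0],0]
    - [[0,0,0],0]
    - [[0,0,0],0]
    - [[0,0,0],0]
  hand: 4.2

```text
time: 34.55
eef_pos: [0.6262, 0.0499, 0.0762]
tool_rot: [0.0, 1.0, 0.0, -0.0]
force: [0.4, -0.5, 0.2]
width: 0.0422
grip_force: 0.0
```

Call:
servo_tool:
  rows:
    - [[0,0,-1],0]
    - [[0,0,-3],0]
    - [[0,0,-3],0]
    - [[0,0,-2],0]
    - [[3.3,0,0],0]
    - [[3.3,0,0],0]
    - [[3.3,0,0],0]
    - [[3.3,0,0],0]
  hand: 4.8

```text
time: 35.22
eef_pos: [0.4929, 0.0498, 0.167]
tool_rot: [0.0, 1.0, 0.0, 0.001]
force: [-0.2, -0.2, 0.3]
width: 0.0482
grip_force: 0.0
```

Call:
servo_tool:
  rows:
    - [[3.5,-0.2,0],0]
    - [[0,0,0],0]
    - [[0,0,0],0]
    - [[0,0,0],0]
    - [[0,0,0],0]
    - [[0,0,0],0]
    - [[0,0,0],0]
    - [[0,0,0],0]

```text
time: 35.88
eef_pos: [0.4597, 0.0479, 0.1661]
tool_rot: [0.0, 1.0, -0.0, -0.0]
force: [-0.7, 0.2, -0.6]
width: 0.0477
grip_force: 0.0
```

Run:
```python
from h import *
s=st()
W=wcloud(arm.snapshot('wrist'),s)
circ(W,'wc2',(.457,.047),.035,.042,.056);circ(W,'wc3',(.476,-.177),.035,.042,.056)
for c in ('scene','top'):
    W=cloud(arm.snapshot(c))
    for k,p in dict(c2=(.457,.047),c3=(.476,-.177)).items(): circ(W,k,p,.035,.044,.056)
    circ(W,'c1',(.626,.05),.03,.078,.092)
```

```text
t 35.88 p [0.4597 0.0479 0.1661] q [ 0.  1. -0. -0.] F [-0.7  0.2 -0.6] w 0.0477 g 0.0
wc2 825 c 455.4 48.2 r 15.3 mean [454.6  48.1  49.7]
wc3 487 c 473.8 -174.7 r 15.5 mean [ 473.6 -172.6   49.2]
c2 95 c 456.1 44.6 r 15.7 mean [456.9  44.6  47.9]
c3 137 c 475.2 -178.1 r 15.7 mean [ 476.2 -179.    48.6]
c1 136 c 626.2 46.1 r 15.3 mean [627.4  44.6  85.5]
c2 0
c3 117 c 476.7 -175.7 r 14.9 mean [ 476.8 -175.5   50.4]
c1 0
```

Call:
servo_tool:
  rows:
    - [[0.3,0,2],0]
    - [[0,0,3],0]
    - [[0,0,3],0]
    - [[0,0,3],0]
    - [[0,0,1.75],0]
    - [[0,0,0],0]
    - [[0,0,0],0]
    - [[0,0,0],0]

```text
time: 36.7
eef_pos: [0.4569, 0.048, 0.0396]
tool_rot: [0.0, 1.0, 0.0, 0.001]
force: [-0.3, 0.2, 0.2]
width: 0.0481
grip_force: 0.0
```

Call:
servo_tool:
  rows:
    - [[0,0,0],0]
    - [[0,0,0],0]
    - [[0,0,0],0]
    - [[0,0,0],0]
    - [[0,0,0],0]
    - [[0,0,0],0]
    - [[0,0,0],0]
    - [[0,0,0],0]
  hand: 2.5

```text
time: 37.37
eef_pos: [0.4569, 0.0483, 0.0394]
tool_rot: [-0.0, 1.0, 0.0, 0.001]
force: [0.1, 1.1, 8.3]
width: 0.0293
grip_force: 20.0
```

Call:
servo_tool:
  rows:
    - [[0,0,-1],0]
    - [[0,0,-2],0]
    - [[0,0,-3],0]
    - [[0,0,-3],0]
    - [[0,0,-3],0]
    - [[0,0,-2],0]
    - [[0,0,0],0]
    - [[0,0,0],0]

```text
time: 38.03
eef_pos: [0.4566, 0.048, 0.1795]
tool_rot: [0.0, 1.0, 0.0, 0.001]
force: [-1.0, -0.2, -1.8]
width: 0.0292
grip_force: 20.0
```

Call:
servo_tool:
  rows:
    - [[-3.7,-0.87,0],0]
    - [[-3.7,-0.87,0],0]
    - [[-3.7,-0.87,0],0]
    - [[-3.7,-0.87,0],0]
    - [[-3.7,-0.87,0],0]
    - [[-3.7,-0.87,0],0]
    - [[0,0,0],0]
    - [[0,0,0],0]

```text
time: 38.7
eef_pos: [0.6783, -0.0054, 0.1751]
tool_rot: [0.001, 1.0, -0.001, -0.002]
force: [-0.8, 0.9, -2.3]
width: 0.0292
grip_force: 20.0
```

Call:
servo_tool:
  rows:
    - [[0,0,2],0]
    - [[0,0,3],0]
    - [[0,0,2],0]
    - [[0,0,1.3],0]
    - [[0,0,0.8],0]
    - [[0,0,0.4],0]
    - [[0,0,0],0]
    - [[0,0,0],0]

```text
time: 39.37
eef_pos: [0.6787, -0.0043, 0.0846]
tool_rot: [0.0, 1.0, 0.0, 0.001]
force: [0.3, 0.1, -1.3]
width: 0.0291
grip_force: 20.0
```

Call:
servo_tool:
  rows:
    - [[0,0,0.2],0]
    - [[0,0,0.2],0]
    - [[0,0,0.2],0]
    - [[0,0,0],0]
    - [[0,0,0],0]
    - [[0,0,0],0]
    - [[0,0,0],0]
    - [[0,0,0],0]

```text
time: 40.03
eef_pos: [0.6788, -0.0042, 0.0783]
tool_rot: [0.0, 1.0, 0.0, 0.001]
force: [2.2, -0.2, 4.1]
width: 0.0293
grip_force: 20.0
```

Call:
servo_tool:
  rows:
    - [[0,0,0],0]
    - [[0,0,0],0]
    - [[0,0,0],0]
    - [[0,0,0],0]
    - [[0,0,0],0]
    - [[0,0,0],0]
    - [[0,0,-1],0]
    - [[0,0,-2],0]
  hand: 4.2

```text
time: 40.7
eef_pos: [0.6764, -0.0043, 0.1061]
tool_rot: [0.0, 1.0, -0.0, -0.002]
force: [-0.1, 0.0, -1.0]
width: 0.0418
grip_force: 0.0
```

Call:
servo_tool:
  rows:
    - [[0,0,-3],0]
    - [[0,0,-3],0]
    - [[0,0,0],0]
    - [[0,0,0],0]
    - [[2.54,-2.15,0],0]
    - [[2.54,-2.15,0],0]
    - [[2.54,-2.15,0],0]
    - [[2.54,-2.15,0],0]
  hand: 4.8

```text
time: 41.37
eef_pos: [0.5745, -0.0909, 0.1668]
tool_rot: [-0.0, 1.0, 0.0, -0.001]
force: [0.7, -0.4, 0.4]
width: 0.0479
grip_force: 0.0
```

Call:
servo_tool:
  rows:
    - [[2.54,-2.15,0],0]
    - [[2.54,-2.15,0],0]
    - [[2.54,-2.15,0],0]
    - [[2.54,-2.15,0],0]
    - [[0,0,0],0]
    - [[0,0,0],0]
    - [[0,0,0],0]
    - [[0,0,0],0]

```text
time: 42.03
eef_pos: [0.4758, -0.1752, 0.1675]
tool_rot: [-0.001, 1.0, 0.0, -0.0]
force: [0.9, -0.5, -0.4]
width: 0.048
grip_force: 0.0
```

Run:
```python
from h import *
s=st()
W=wcloud(arm.snapshot('wrist'),s)
circ(W,'wc3',(.476,-.177),.035,.042,.056)
for c in ('scene','top'):
    d=arm.snapshot(c); W=cloud(d)
    circ(W,'c3',(.476,-.177),.035,.044,.056)
    circ(W,'c1',(.626,.05),.03,.078,.092); circ(W,'c2',(.678,-.004),.03,.078,.092)
    print([(np.round(f['point'],3).tolist(),round(f['score'],2)) for f in arm.find_in(c,'cell_a')])
```

```text
t 42.03 p [ 0.4758 -0.1752  0.1675] q [-0.001  1.     0.    -0.   ] F [ 0.9 -0.5 -0.4] w 0.048 g 0.0
wc3 799 c 474.3 -175.5 r 15.1 mean [ 473.7 -175.6   49.8]
c3 136 c 475.7 -177.7 r 15.6 mean [ 476.4 -178.8   48.6]
c1 96 c 614.7 66.6 r 20.3 mean [620.1  67.5  85.3]
c2 164 c 680.7 -7.5 r 16.2 mean [681.4  -9.4  85.6]
[([0.482, -0.179, 0.029], 0.97), ([0.684, -0.014, 0.075], 0.8), ([0.625, 0.064, 0.066], 0.74)]
c3 1
c1 72 c 619.7 73.0 r 13.5 mean [620.   70.5  87.3]
c2 128 c 681.9 -5.6 r 15.3 mean [680.7  -5.1  87.8]
[([0.618, 0.074, 0.09], 0.59), ([0.673, -0.0, 0.068], 0.57), ([0.462, -0.168, 0.007], 0.5), ([0.45, 0.305, 0.014], 0.43)]
```

Call:
servo_tool:
  rows:
    - [[0.05,-0.1,2],0]
    - [[0,0,3],0]
    - [[0,0,3],0]
    - [[0,0,3],0]
    - [[0,0,1.9],0]
    - [[0,0,0],0]
    - [[0,0,0],0]
    - [[0,0,0],0]

```text
time: 42.95
eef_pos: [0.4753, -0.1775, 0.0398]
tool_rot: [-0.0, 1.0, -0.0, 0.001]
force: [0.1, 0.2, 0.0]
width: 0.0479
grip_force: 0.0
```

Call:
servo_tool:
  rows:
    - [[0,0,0],0]
    - [[0,0,0],0]
    - [[0,0,0],0]
    - [[0,0,0],0]
    - [[0,0,0],0]
    - [[0,0,0],0]
    - [[0,0,0],0]
    - [[0,0,0],0]
  hand: 2.5

```text
time: 43.62
eef_pos: [0.4752, -0.1772, 0.0395]
tool_rot: [-0.0, 1.0, 0.0, 0.001]
force: [-1.7, 1.4, 8.2]
width: 0.0292
grip_force: 20.0
```

Call:
servo_tool:
  rows:
    - [[0,0,-1],0]
    - [[0,0,-2],0]
    - [[0,0,-3],0]
    - [[0,0,-3],0]
    - [[0,0,-3],0]
    - [[0,0,-2],0]
    - [[0,0,0],0]
    - [[0,0,0],0]

```text
time: 44.28
eef_pos: [0.4749, -0.1775, 0.18]
tool_rot: [0.0, 1.0, -0.0, 0.001]
force: [0.1, -0.3, -2.5]
width: 0.029
grip_force: 20.0
```

Call:
servo_tool:
  rows:
    - [[-2.8,2.6,0],0]
    - [[-2.8,2.6,0],0]
    - [[-2.8,2.6,0],0]
    - [[-2.8,2.6,0],0]
    - [[-2.8,2.6,0],0]
    - [[0,0,0],0]
    - [[0,0,0],0]
    - [[0,0,0],0]

```text
time: 44.95
eef_pos: [0.6132, -0.0477, 0.177]
tool_rot: [-0.0, 1.0, -0.0, -0.002]
force: [-1.0, -0.6, -2.2]
width: 0.0287
grip_force: 20.0
```

Call:
servo_tool:
  rows:
    - [[0,0,2],0]
    - [[0,0,2.8],0]
    - [[0,0,2],0]
    - [[0,0,1.3],0]
    - [[0,0,0.8],0]
    - [[0,0,0.4],0]
    - [[0,0,0],0]
    - [[0,0,0],0]

```text
time: 45.62
eef_pos: [0.6146, -0.0479, 0.0864]
tool_rot: [0.0, 1.0, -0.0, 0.0]
force: [0.3, 0.3, -0.3]
width: 0.0291
grip_force: 20.0
```

Lower to contact and release, then rise and move back to view the tank.

Call:
servo_tool:
  rows:
    - [[0,0,0.3],0]
    - [[0,0,0.2],0]
    - [[0,0,0.2],0]
    - [[0,0,0.1],0]
    - [[0,0,0],0]
    - [[0,0,0],0]
    - [[0,0,0],0]
    - [[0,0,0],0]

```text
time: 46.28
eef_pos: [0.6145, -0.0473, 0.0778]
tool_rot: [0.0, 1.0, -0.0, 0.0]
force: [0.3, 0.1, -2.0]
width: 0.0289
grip_force: 20.0
```

Call:
servo_tool:
  rows:
    - [[0,0,0],0]
    - [[0,0,0],0]
    - [[0,0,0],0]
    - [[0,0,0],0]
    - [[0,0,0],0]
    - [[0,0,0],0]
    - [[0,0,-1],0]
    - [[0,0,-2],0]
  hand: 4.2

```text
time: 46.95
eef_pos: [0.6128, -0.0472, 0.1064]
tool_rot: [0.0, 1.0, -0.0, -0.002]
force: [-0.7, 0.2, -0.1]
width: 0.0422
grip_force: 0.0
```

Call:
servo_tool:
  rows:
    - [[0,0,-3],0]
    - [[0,0,-3],0]
    - [[0,0,-2],0]
    - [[2.5,-2.5,0],0]
    - [[2.5,-2.5,0],0]
    - [[2.5,-2.5,0],0]
    - [[2.5,-2.5,0],0]
    - [[0,0,0],0]

```text
time: 47.62
eef_pos: [0.5093, -0.1536, 0.1887]
tool_rot: [0.004, 1.0, -0.001, -0.001]
force: [0.1, -0.8, 0.2]
width: 0.0424
grip_force: 0.0
```

Run:
```python
from h import *
s=st()
for c in ('scene','top'):
    d=arm.snapshot(c); W=cloud(d)
    circ(W,'c3',(.615,-.046),.03,.078,.092)
    circ(W,'c1',(.62,.071),.03,.078,.092); circ(W,'c2',(.678,-.004),.03,.078,.092)
    circ(W,'lid',(.567,.307),.05,.07,.08);circ(W,'handle',(.433,.313),.03,.178,.195);circ(W,'flange',(.433,.313),.03,.1275,.134)
    a=d['img']; cv2.imwrite(f'pics/{c}9.png',cv2.resize(a[80:400,180:500] if c=='scene' else a[80:260,120:500],(600,600) if c=='scene' else (800,379),interpolation=cv2.INTER_CUBIC))
```

```text
t 47.62 p [ 0.5093 -0.1536  0.1887] q [ 0.004  1.    -0.001 -0.001] F [ 0.1 -0.8  0.2] w 0.0424 g 0.0
c3 154 c 613.9 -51.3 r 15.7 mean [615.4 -52.2  85.7]
c1 242 c 617.0 74.5 r 29.5 mean [615.5  78.3  85.4]
c2 160 c 680.3 -7.4 r 16.0 mean [681.6  -9.1  85.5]
lid 341 c 567.5 308.3 r 37.7 mean [569.7 301.   73.4]
handle 30 c 432.2 313.1 r 11.4 mean [433.6 310.5 181.9]
flange 42 c 433.2 310.4 r 17.4 mean [434.7 306.3 129.4]
c3 125 c 615.9 -48.1 r 15.2 mean [615.2 -47.8  87.7]
c1 146 c 614.1 78.8 r 27.8 mean [617.2  77.   87.7]
c2 126 c 682.3 -4.7 r 15.2 mean [680.8  -4.8  87.8]
lid 604 c 569.2 308.2 r 36.3 mean [568.6 307.2  75. ]
handle 63 c 434.3 313.6 r 9.1 mean [433.3 312.5 183.6]
flange 89 c 432.3 313.4 r 17.8 mean [432.9 309.  130. ]
```

View pics/scene9.png

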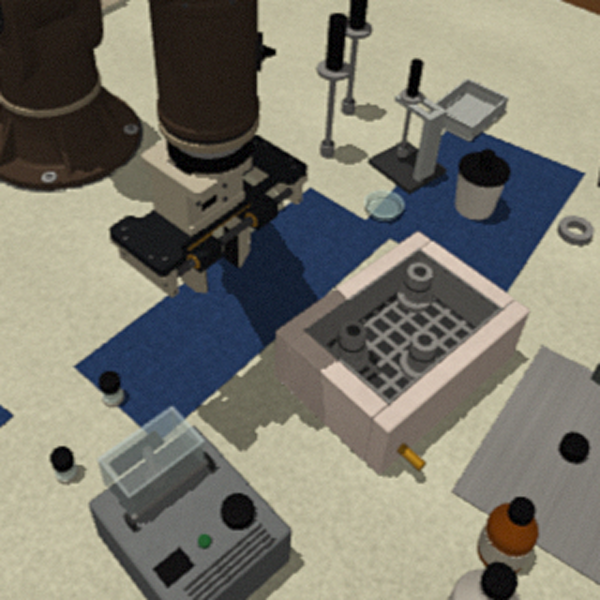

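The tank holds all three cells upright, at crop px (420,272), (425,345) and (352,340). The lid is on the jar at (483,165) and the dipper hangs on its fork at (415,75). The cover at (150,450) is shut. Next is the generator.

Call:
servo_tool:
  rows:
    - [[-0.26,-3.07,0],0]
    - [[-0.26,-3.07,0],0]
    - [[-0.26,-3.07,0],0]
    - [[-0.26,-3.07,0],0]
    - [[-0.26,-3.07,0],0]
    - [[0,0,0],0.103]
    - [[0,0,0],0]
    - [[0,0,0],0]
  hand: 0

```text
time: 48.38
eef_pos: [0.5286, -0.2993, 0.1876]
tool_rot: [0.05, 0.999, 0.0, 0.0]
force: [0.9, 0.3, 0.5]
width: 0.0005
grip_force: 0.0
```

Call:
servo_tool:
  rows:
    - [[0,0,0],0]
    - [[0,0,0],0]
    - [[0,0,0],0]
    - [[0,0,0],0]
    - [[0,0,0],0]
    - [[0,0,0],0]
    - [[0,0,0],0]
    - [[0,0,0],0]

```text
time: 49.05
eef_pos: [0.5274, -0.3008, 0.1877]
tool_rot: [0.051, 0.999, 0.0, 0.0]
force: [0.1, -0.2, 0.3]
width: 0.0006
grip_force: 0.0
```

```bash
cat >> h.py <<'E'
HG=np.array([.6036,-.3156,.085]); a=-np.deg2rad(5.9); RG=np.array([[np.cos(a),-np.sin(a)],[np.sin(a),np.cos(a)]])
def rel(p):
    q=np.asarray(p)-HG; return np.round(np.r_[RG.T@q[:2],q[2]]*1000,1)
E
python3 - <<'E'
from h import *
s=st(); print('rel hinge',rel(s['eef_pos']), 'heading', np.rad2deg(np.arctan2(*R.from_quat(s['tool_rot']).as_matrix()[[1,0],1])))
d=arm.snapshot('wrist'); W=wcloud(d,s); np.savez('w9.npz',**d)
print([np.round(f['point'],3).tolist() for f in arm.find_in('wrist','guard_tab')])
print([np.round(f['point'],3).tolist() for f in arm.find_in('scene','guard_tab')])
P=W.reshape(-1,3); P=P[np.isfinite(P).all(1)]; Q=P-HG; Q[:,:2]=Q[:,:2]@RG; Q*=1000
m=(abs(Q[:,1])<40)&(Q[:,0]>-75)&(Q[:,0]<60)&(Q[:,2]>-30)
for z0 in range(-26,54,6):
    k=m&(Q[:,2]>z0)&(Q[:,2]<z0+6)
    if k.sum()>5: print(z0,k.sum(),np.round(Q[k].min(0)),np.round(Q[k].max(0)))
cv2.imwrite('pics/w9.png',d['img'])
E
```

```text
t 49.05 p [ 0.5274 -0.3008  0.1877] q [0.051 0.999 0.    0.   ] F [ 0.1 -0.2  0.3] w 0.0006 g 0.0
rel hinge [-77.3   6.9 102.7] heading 84.09600376187801
[[0.548, -0.308, 0.094]]
[[0.589, -0.319, 0.131]]
-26 56 [-49. -40. -26.] [-48.  40. -20.]
-20 41 [-50. -40. -20.] [-48.  40. -14.]
-14 16 [-49. -39. -14.] [60. 33. -9.]
-8 1049 [-66. -40.  -8.] [59. 40. -2.]
-2 244 [-65. -40.  -2.] [-50.  40.   4.]
4 188 [-51. -40.   4.] [-50.  40.  10.]
10 291 [-52. -40.  10.] [-50.  40.  16.]
16 196 [-51. -40.  16.] [-50.  40.  22.]
22 189 [-52. -40.  22.] [-50.  40.  28.]
28 128 [-52. -40.  28.] [-50.  40.  34.]
34 116 [-52. -40.  34.] [-50.  40.  40.]
40 133 [-52. -40.  40.] [-48.  40.  44.]
```

View pics/w9.png

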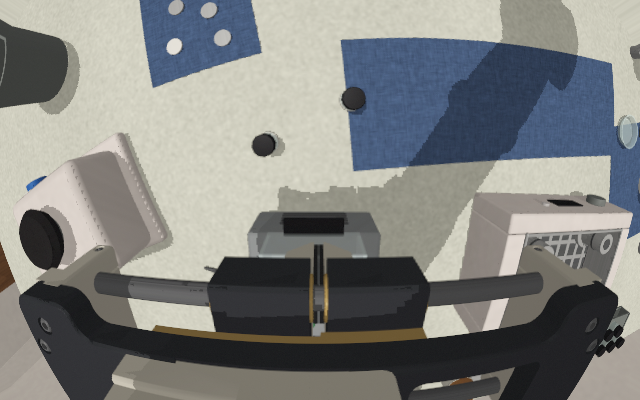

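Call:
servo_tool:
  rows:
    - [[0.5,-0.7,0],0]
    - [[0,0,0],0]
    - [[0,0,2],0]
    - [[0,0,2],0]
    - [[0,0,2],0]
    - [[0,0,2],0]
    - [[0,0,1.25],0]
    - [[0,0,0],0]

```text
time: 49.87
eef_pos: [0.5198, -0.3067, 0.0925]
tool_rot: [0.052, 0.999, 0.001, -0.002]
force: [-0.3, 0.4, -0.7]
width: 0.0005
grip_force: 0.0
```

Call:
servo_tool:
  rows:
    - [[0,0,0],0]
    - [[0,0,0],0]
    - [[0,0,0],0]
    - [[-0.2,0,0],0]
    - [[-0.2,0,0],0]
    - [[0,0,0],0]
    - [[0,0,0],0]
    - [[0,0,0],0]

```text
time: 50.53
eef_pos: [0.5258, -0.3076, 0.0953]
tool_rot: [0.051, 0.999, 0.0, 0.0]
force: [-0.2, -0.1, 0.2]
width: 0.0002
grip_force: 0.0
```

Call:
servo_tool:
  rows:
    - [[-0.1,0,0],0]
    - [[-0.1,0,0],0]
    - [[0,0,0],0]
    - [[0,0,0],0]
    - [[0,0,0],0]
    - [[0,0,0],0]
    - [[0,0,0],0]
    - [[0,0,0],0]

```text
time: 51.2
eef_pos: [0.5277, -0.3079, 0.0952]
tool_rot: [0.052, 0.999, 0.0, 0.0]
force: [0.5, -0.1, 0.3]
width: 0.0008
grip_force: 0.0
```

Call:
servo_tool:
  rows:
    - [[-0.1,0,0],0]
    - [[-0.1,0,0],0]
    - [[0,0,0],0]
    - [[0,0,0],0]
    - [[0,0,0],0]
    - [[0,0,0],0]
    - [[0,0,0],0]
    - [[0,0,0],0]

```text
time: 51.87
eef_pos: [0.5297, -0.3081, 0.0952]
tool_rot: [0.052, 0.999, 0.0, 0.0]
force: [-0.8, 0.1, 0.5]
width: 0.0006
grip_force: 0.0
```

Call:
servo_tool:
  rows:
    - [[-0.1,0,0],0]
    - [[-0.1,0,0],0]
    - [[0,0,0],0]
    - [[0,0,0],0]
    - [[0,0,0],0]
    - [[0,0,0],0]
    - [[0,0,0],0]
    - [[0,0,0],0]

```text
time: 52.53
eef_pos: [0.5317, -0.3083, 0.0952]
tool_rot: [0.052, 0.999, 0.0, 0.0]
force: [0.5, 1.2, -0.0]
width: 0.0003
grip_force: 0.0
```

Call:
servo_tool:
  rows:
    - [[-0.1,0,0],0]
    - [[-0.1,0,0],0]
    - [[0,0,0],0]
    - [[0,0,0],0]
    - [[0,0,0],0]
    - [[0,0,0],0]
    - [[0,0,0],0]
    - [[0,0,0],0]

```text
time: 53.2
eef_pos: [0.5337, -0.3085, 0.0952]
tool_rot: [0.052, 0.999, 0.0, -0.0]
force: [-0.3, 0.5, 0.2]
width: 0.0006
grip_force: 0.0
```

Call:
servo_tool:
  rows:
    - [[-0.1,0,0],0]
    - [[-0.1,0,0],0]
    - [[0,0,0],0]
    - [[0,0,0],0]
    - [[0,0,0],0]
    - [[0,0,0],0]
    - [[0,0,0],0]
    - [[0,0,0],0]

```text
time: 53.87
eef_pos: [0.5356, -0.3087, 0.0952]
tool_rot: [0.052, 0.999, 0.0, -0.0]
force: [0.7, 0.2, 0.4]
width: 0.0007
grip_force: 0.0
```

Call:
servo_tool:
  rows:
    - [[-0.1,0,0],0]
    - [[-0.1,0,0],0]
    - [[0,0,0],0]
    - [[0,0,0],0]
    - [[0,0,0],0]
    - [[0,0,0],0]
    - [[0,0,0],0]
    - [[0,0,0],0]

```text
time: 54.53
eef_pos: [0.5377, -0.3089, 0.0952]
tool_rot: [0.052, 0.999, 0.0, 0.0]
force: [0.0, 0.4, 0.1]
width: 0.0007
grip_force: 0.0
```

Run:
```python
from h import *
s=st(); print(rel(s['eef_pos']))
d=arm.snapshot('wrist'); d2=arm.snapshot('scene'); d3=arm.snapshot('top')
a=cv2.resize(d['img'][200:350,240:400],(427,400)); u,v=pix(d2,[.545,-.309,.085]); b=cv2.resize(d2['img'][v-40:v+40,u-37:u+37],(370,400),interpolation=cv2.INTER_CUBIC)
cv2.imwrite('pics/x1.png',np.hstack([a,b]))
W=cloud(d2); Q=W.reshape(-1,3)-HG; Q[:,:2]=Q[:,:2]@RG; Q*=1000
m=(abs(Q[:,1])<35)&(Q[:,0]<-52)&(Q[:,0]>-110)&(Q[:,2]>-30)&(Q[:,2]<60)
print(np.round(Q[m][::6]).tolist())
```

```text
t 54.53 p [ 0.5377 -0.3089  0.0952] q [0.052 0.999 0.    0.   ] F [0.  0.4 0.1] w 0.0007 g 0.0
[-66.3  -0.1  10.2]
[[-55.0, 8.0, 49.0], [-54.0, 10.0, 38.0], [-58.0, 1.0, 30.0], [-55.0, -18.0, 34.0]]
```

View pics/x1.png

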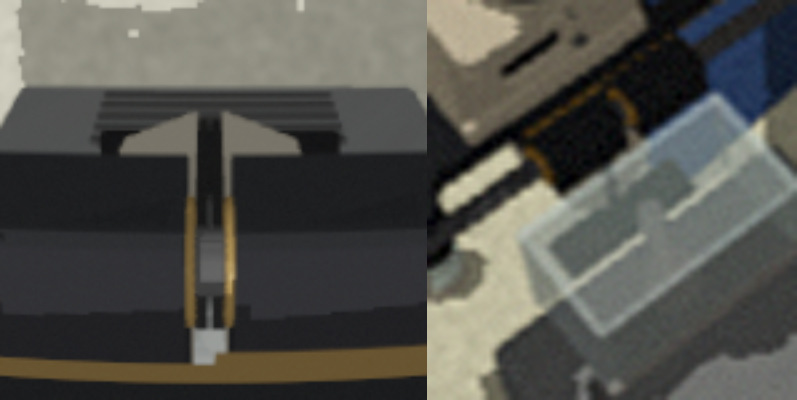

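Run:
```python
from h import *
s=st(); d=arm.snapshot('wrist'); W=wcloud(d,s); Q=W-HG; Q[...,:2]=Q[...,:2]@RG; Q*=1000
for v in range(228,262,3): print(v,[tuple(np.round(Q[v,u]).tolist()) for u in (265,296,305,314,322,326,335,345)])
```

```text
t 54.68 p [ 0.5377 -0.3089  0.0952] q [ 0.052  0.999  0.    -0.   ] F [ 0.7  1.1 -0.1] w 0.0005 g 0.0
228 [(-49.0, -48.0, -85.0), (-49.0, -20.0, -85.0), (-48.0, -12.0, -87.0), (-49.0, -4.0, -84.0), (-49.0, 3.0, -85.0), (-49.0, 6.0, -85.0), (-49.0, 14.0, -85.0), (-49.0, 23.0, -85.0)]
231 [(-47.0, -48.0, -84.0), (-46.0, -20.0, -86.0), (-46.0, -12.0, -86.0), (-46.0, -4.0, -85.0), (-46.0, 3.0, -85.0), (-46.0, 6.0, -86.0), (-46.0, 14.0, -85.0), (-46.0, 23.0, -86.0)]
234 [(-49.0, -45.0, -71.0), (-48.0, -19.0, -73.0), (-48.0, -12.0, -74.0), (-48.0, -4.0, -73.0), (-48.0, 2.0, -74.0), (-48.0, 6.0, -73.0), (-48.0, 13.0, -74.0), (-50.0, 21.0, -68.0)]
237 [(-49.0, -44.0, -65.0), (-49.0, -19.0, -65.0), (-49.0, -12.0, -66.0), (-49.0, -4.0, -65.0), (-49.0, 2.0, -66.0), (-49.0, 6.0, -64.0), (-49.0, 13.0, -65.0), (-48.0, 21.0, -66.0)]
240 [(-49.0, -43.0, -58.0), (-50.0, -18.0, -57.0), (-50.0, -11.0, -57.0), (-50.0, -4.0, -57.0), (-49.0, 2.0, -58.0), (-49.0, 5.0, -58.0), (-49.0, 13.0, -58.0), (-50.0, 21.0, -57.0)]
243 [(-49.0, -43.0, -53.0), (-50.0, -18.0, -49.0), (-50.0, -11.0, -50.0), (-50.0, -4.0, 
[... 434 characters left out ...]
-5.0)]
252 [(-49.0, -40.0, -35.0), (-77.0, -12.0, 24.0), (-77.0, -7.0, 24.0), (-76.0, -3.0, 20.0), (-76.0, 1.0, 20.0), (-77.0, 3.0, 24.0), (-77.0, 8.0, 23.0), (-77.0, 13.0, 23.0)]
255 [(-48.0, -39.0, -32.0), (-77.0, -12.0, 27.0), (-78.0, -7.0, 28.0), (-76.0, -3.0, 24.0), (-76.0, 1.0, 24.0), (-77.0, 3.0, 27.0), (-78.0, 8.0, 28.0), (-78.0, 13.0, 28.0)]
258 [(-103.0, -17.0, 83.0), (-77.0, -12.0, 31.0), (-77.0, -7.0, 29.0), (-76.0, -3.0, 27.0), (-76.0, 1.0, 27.0), (-77.0, 3.0, 31.0), (-77.0, 8.0, 30.0), (-103.0, 8.0, 82.0)]
261 [(-102.0, -17.0, 84.0), (-103.0, -7.0, 84.0), (-103.0, -5.0, 84.0), (-76.0, -3.0, 31.0), (-76.0, 1.0, 31.0), (-78.0, 3.0, 35.0), (-102.0, 5.0, 83.0), (-103.0, 8.0, 85.0)]
```

The wrist depth puts the fingertip at about TCP height (+11 mm above the hinge), not 22 mm below it. This also explains the first lid slip. I'll back off, go 22 mm lower and approach again.

Call:
servo_tool:
  rows:
    - [[0.7,0,0],0]
    - [[0.6,0,0],0]
    - [[0,0,0],0]
    - [[0,0,0],0]
    - [[0,0,1.1],0]
    - [[0,0,1.1],0]
    - [[0,0,0],0]
    - [[0,0,0],0]

```text
time: 55.4
eef_pos: [0.524, -0.307, 0.0718]
tool_rot: [0.051, 0.999, 0.001, -0.001]
force: [0.6, -0.7, 0.1]
width: 0.0008
grip_force: 0.0
```

Call:
servo_tool:
  rows:
    - [[-0.1,0,0],0]
    - [[-0.1,0,0],0]
    - [[-0.1,0,0],0]
    - [[0,0,0],0]
    - [[0,0,0],0]
    - [[0,0,0],0]
    - [[0,0,0],0]
    - [[0,0,0],0]

```text
time: 56.07
eef_pos: [0.5276, -0.308, 0.0733]
tool_rot: [0.052, 0.999, -0.0, 0.0]
force: [-1.5, -1.0, 0.1]
width: 0.0006
grip_force: 0.8
```

Call:
servo_tool:
  rows:
    - [[-0.1,0,0],0]
    - [[-0.1,0,0],0]
    - [[0,0,0],0]
    - [[0,0,0],0]
    - [[0,0,0],0]
    - [[0,0,0],0]
    - [[0,0,0],0]
    - [[0,0,0],0]

```text
time: 56.73
eef_pos: [0.5278, -0.3079, 0.073]
tool_rot: [0.052, 0.999, 0.0, -0.002]
force: [-6.8, 1.6, 3.7]
width: 0.0004
grip_force: 3.8
```

Run:
```python
from h import *
print(arm.finger_overhang)
s=st();print(rel(s['eef_pos'])); d=arm.snapshot('wrist'); W=wcloud(d,s); Q=W-HG; Q[...,:2]=Q[...,:2]@RG; Q*=1000
for v in range(215,250,4): print(v,[tuple(np.round(Q[v,u]).tolist()) for u in (296,305,322,335)])
```

```text
0.022
t 56.73 p [ 0.5278 -0.3079  0.073 ] q [ 0.052  0.999  0.    -0.002] F [-6.8  1.6  3.7] w 0.0004 g 3.8
[-76.2  -0.2 -12. ]
215 [(-79.0, -18.0, -85.0), (-79.0, -11.0, -86.0), (-79.0, 2.0, -84.0), (-79.0, 13.0, -85.0)]
219 [(-75.0, -18.0, -85.0), (-75.0, -11.0, -86.0), (-76.0, 2.0, -85.0), (-75.0, 13.0, -85.0)]
223 [(-72.0, -18.0, -84.0), (-72.0, -11.0, -85.0), (-72.0, 2.0, -85.0), (-72.0, 13.0, -84.0)]
227 [(-69.0, -18.0, -85.0), (-69.0, -11.0, -85.0), (-69.0, 2.0, -85.0), (-69.0, 13.0, -85.0)]
231 [(-65.0, -19.0, -85.0), (-66.0, -11.0, -84.0), (-65.0, 2.0, -85.0), (-65.0, 13.0, -85.0)]
235 [(-62.0, -19.0, -85.0), (-62.0, -11.0, -84.0), (-62.0, 2.0, -85.0), (-62.0, 13.0, -84.0)]
239 [(-58.0, -19.0, -86.0), (-58.0, -11.0, -85.0), (-58.0, 2.0, -84.0), (-58.0, 13.0, -85.0)]
243 [(-55.0, -19.0, -84.0), (-54.0, -12.0, -85.0), (-55.0, 2.0, -85.0), (-54.0, 13.0, -86.0)]
247 [(-51.0, -19.0, -85.0), (-87.0, -8.0, -5.0), (-86.0, 1.0, -7.0), (-87.0, 8.0, -5.0)]
```

Call:
servo_tool:
  rows:
    - [[0.1,0,0.3],0]
    - [[-0.2,0,0],0]
    - [[0,0,0],0]
    - [[0,0,-0.25],0]
    - [[0,0,-0.25],0]
    - [[0,0,-0.25],0]
    - [[0,0,-0.25],0]
    - [[0,0,0],0]

```text
time: 57.45
eef_pos: [0.5277, -0.308, 0.0794]
tool_rot: [0.052, 0.999, 0.001, -0.003]
force: [-9.5, 0.1, -1.6]
width: 0.0008
grip_force: 4.5
```

```bash
cat >> h.py <<'E'
def guard():
    for c in('scene','top'):
        W=cloud(arm.snapshot(c)); Q=W.reshape(-1,3)-HG; Q[:,:2]=Q[:,:2]@RG; Q*=1000
        m=(Q[:,1]>-43)&(Q[:,1]<43)&(Q[:,0]>-60)&(Q[:,0]<45)&(Q[:,2]>15)&(Q[:,2]<80)
        q=Q[m]; 
        for x in range(-60,45,15):
            k=(q[:,0]>=x)&(q[:,0]<x+15)
            if k.sum()>8: print(c,x,k.sum(),'z50/90',np.round(np.percentile(q[k,2],[10,50,90])).tolist())
E
python3 - <<'E'
from h import *
s=st();print(rel(s['eef_pos'])); guard()
E
```

```text
t 57.45 p [ 0.5277 -0.308   0.0794] q [ 0.052  0.999  0.001 -0.003] F [-9.5  0.1 -1.6] w 0.0008 g 4.5
[-76.3  -0.2  -5.6]
scene -60 77 z50/90 [73.0, 76.0, 79.0]
scene -45 558 z50/90 [46.0, 48.0, 75.0]
scene -30 426 z50/90 [44.0, 46.0, 47.0]
scene -15 429 z50/90 [41.0, 43.0, 45.0]
scene 0 411 z50/90 [20.0, 40.0, 43.0]
top -60 27 z50/90 [17.0, 24.0, 74.0]
top -45 29 z50/90 [28.0, 38.0, 49.0]
top -30 123 z50/90 [45.0, 47.0, 50.0]
top -15 153 z50/90 [43.0, 46.0, 48.0]
top 0 104 z50/90 [42.0, 44.0, 46.0]
```

Call:
servo_tool:
  rows:
    - [[0,0,-0.3],0]
    - [[0,0,-0.3],0]
    - [[-0.05,0,-0.3],0]
    - [[-0.05,0,-0.3],0]
    - [[-0.1,0,-0.3],0]
    - [[-0.1,0,-0.2],0]
    - [[0,0,0],0]
    - [[0,0,0],0]

```text
time: 58.22
eef_pos: [0.5308, -0.3083, 0.0964]
tool_rot: [0.052, 0.999, 0.001, -0.003]
force: [-9.9, 0.9, 0.8]
width: 0.0005
grip_force: 4.7
```

Run:
```python
from h import *
s=st();print(rel(s['eef_pos'])); guard()
```

```text
t 58.22 p [ 0.5308 -0.3083  0.0964] q [ 0.052  0.999  0.001 -0.003] F [-9.9  0.9  0.8] w 0.0005 g 4.7
[-73.1  -0.2  11.4]
scene -60 173 z50/90 [17.0, 20.0, 22.0]
scene -30 450 z50/90 [52.0, 55.0, 58.0]
scene -15 490 z50/90 [46.0, 49.0, 52.0]
scene 0 501 z50/90 [39.0, 42.0, 45.0]
scene 15 103 z50/90 [37.0, 39.0, 40.0]
top -60 48 z50/90 [18.0, 20.0, 24.0]
top -45 70 z50/90 [20.0, 29.0, 39.0]
top -30 75 z50/90 [55.0, 57.0, 60.0]
top -15 148 z50/90 [49.0, 52.0, 55.0]
top 0 159 z50/90 [42.0, 45.0, 48.0]
top 15 57 z50/90 [39.0, 40.0, 42.0]
```

Call:
servo_tool:
  rows:
    - [[-0.22,0,-0.6],0]
    - [[0,0,0],0]
    - [[-0.29,0,-0.6],0]
    - [[0,0,0],0]
    - [[-0.34,0,-0.55],0]
    - [[-0.38,0,-0.5],0]
    - [[-0.37,0,-0.4],0]
    - [[0,0,0],0]

```text
time: 58.98
eef_pos: [0.5498, -0.3103, 0.1246]
tool_rot: [0.052, 0.999, -0.0, -0.0]
force: [-4.9, 0.5, 3.9]
width: -0.0001
grip_force: 2.6
```

Run:
```python
from h import *
s=st();print(rel(s['eef_pos'])); guard()
```

```text
t 58.98 p [ 0.5498 -0.3103  0.1246] q [ 0.052  0.999 -0.    -0.   ] F [-4.9  0.5  3.9] w -0.0001 g 2.6
[-54.1  -0.3  39.6]
scene -45 422 z50/90 [38.0, 46.0, 59.0]
scene -30 244 z50/90 [39.0, 44.0, 48.0]
scene -15 272 z50/90 [50.0, 54.0, 58.0]
scene 0 535 z50/90 [52.0, 59.0, 63.0]
scene 15 714 z50/90 [31.0, 40.0, 49.0]
scene 30 233 z50/90 [23.0, 26.0, 29.0]
top -45 34 z50/90 [41.0, 47.0, 53.0]
top -30 72 z50/90 [40.0, 45.0, 49.0]
top -15 29 z50/90 [48.0, 51.0, 55.0]
top 0 102 z50/90 [58.0, 63.0, 66.0]
top 15 100 z50/90 [36.0, 44.0, 52.0]
top 30 48 z50/90 [25.0, 29.0, 33.0]
```

Call:
servo_tool:
  rows:
    - [[0.25,0,0],0]
    - [[0.2,0,0],0]
    - [[0,0,0],0]
    - [[0,0,0.2],0]
    - [[0,0,0.2],0]
    - [[0,0,0.2],0]
    - [[0,0,0.2],0]
    - [[0,0,0],0]

```text
time: 59.75
eef_pos: [0.5389, -0.3089, 0.1143]
tool_rot: [0.052, 0.999, 0.002, -0.006]
force: [-20.4, 3.9, 12.1]
width: 0.0004
grip_force: 10.6
```

Run:
```python
from h import *
s=st();print(rel(s['eef_pos'])); guard()
```

```text
t 59.75 p [ 0.5389 -0.3089  0.1143] q [ 0.052  0.999  0.002 -0.006] F [-20.4   3.9  12.1] w 0.0004 g 10.6
[-65.1   0.   29.3]
scene -60 288 z50/90 [32.0, 36.0, 51.0]
scene -45 192 z50/90 [27.0, 31.0, 38.0]
scene -30 152 z50/90 [42.0, 50.0, 58.0]
scene -15 497 z50/90 [54.0, 59.0, 63.0]
scene 0 591 z50/90 [42.0, 47.0, 53.0]
scene 15 477 z50/90 [32.0, 36.0, 40.0]
top -60 24 z50/90 [35.0, 38.0, 42.0]
top -45 67 z50/90 [30.0, 35.0, 40.0]
top -30 45 z50/90 [41.0, 45.0, 50.0]
top -15 95 z50/90 [58.0, 62.0, 65.0]
top 0 129 z50/90 [46.0, 50.0, 56.0]
top 15 139 z50/90 [34.0, 39.0, 44.0]
```

Call:
servo_tool:
  rows:
    - [[-0.1,0,-0.4],0]
    - [[-0.2,0,-0.4],0]
    - [[-0.2,0,-0.2],0]
    - [[0,0,0],0]
    - [[0,0,0],0]
    - [[0,0,0],0]
    - [[0,0,0],0]
    - [[0,0,0],0]

```text
time: 60.52
eef_pos: [0.5493, -0.3102, 0.1257]
tool_rot: [0.052, 0.999, 0.0, -0.001]
force: [-5.0, 0.1, 3.9]
width: 0.0005
grip_force: 2.8
```

Run:
```python
from h import *
s=st();print(rel(s['eef_pos']))
```

```text
t 60.52 p [ 0.5493 -0.3102  0.1257] q [ 0.052  0.999  0.    -0.001] F [-5.   0.1  3.9] w 0.0005 g 2.8
[-54.6  -0.2  40.7]
```

Call:
servo_tool:
  rows:
    - [[0,1.2,0],0]
    - [[0,-1.2,0.15],0]
    - [[0,-1.2,0.15],0]
    - [[0,1.2,0.15],0]
    - [[0,1.2,0.15],0]
    - [[0,-1.2,0.15],0]
    - [[0,-1.2,0.15],0]
    - [[0,1.2,0.1],0]

```text
time: 61.18
eef_pos: [0.5486, -0.3158, 0.1157]
tool_rot: [0.054, 0.999, -0.002, -0.0]
force: [-3.0, -2.6, 0.7]
width: 0.0005
grip_force: 1.1
```

Run:
```python
from h import *
s=st();print(rel(s['eef_pos'])); guard()
```

```text
t 61.18 p [ 0.5486 -0.3158  0.1157] q [ 0.054  0.999 -0.002 -0.   ] F [-3.  -2.6  0.7] w 0.0005 g 1.1
[-54.7  -5.9  30.7]
scene -45 380 z50/90 [38.0, 44.0, 51.0]
scene -30 249 z50/90 [40.0, 44.0, 48.0]
scene -15 266 z50/90 [50.0, 54.0, 59.0]
scene 0 558 z50/90 [52.0, 59.0, 63.0]
scene 15 694 z50/90 [31.0, 40.0, 48.0]
scene 30 226 z50/90 [22.0, 25.0, 29.0]
top -45 32 z50/90 [41.0, 48.0, 52.0]
top -30 73 z50/90 [40.0, 45.0, 49.0]
top -15 17 z50/90 [49.0, 50.0, 56.0]
top 0 130 z50/90 [59.0, 63.0, 66.0]
top 15 95 z50/90 [37.0, 45.0, 53.0]
top 30 47 z50/90 [24.0, 29.0, 32.0]
```

Call:
servo_tool:
  rows:
    - [[0,1.2,0.1],0]
    - [[0,-1.2,0.2],0]
    - [[0,-1.2,0.2],0]
    - [[0,1.2,0.2],0]
    - [[0,1.2,0.2],0]
    - [[0,-1.2,0.2],0]
    - [[0,-1.2,0.2],0]
    - [[0,1.2,0.2],0]

```text
time: 61.95
eef_pos: [0.5487, -0.3159, 0.1009]
tool_rot: [0.054, 0.999, -0.002, 0.0]
force: [-3.5, -2.5, 0.3]
width: 0.0002
grip_force: 1.1
```

Run:
```python
from h import *
s=st();print(rel(s['eef_pos'])); guard()
```

```text
t 61.95 p [ 0.5487 -0.3159  0.1009] q [ 0.054  0.999 -0.002  0.   ] F [-3.5 -2.5  0.3] w 0.0002 g 1.1
[-54.6  -5.9  15.9]
scene -45 270 z50/90 [37.0, 42.0, 47.0]
scene -30 240 z50/90 [39.0, 44.0, 48.0]
scene -15 274 z50/90 [50.0, 54.0, 59.0]
scene 0 549 z50/90 [52.0, 59.0, 63.0]
scene 15 709 z50/90 [31.0, 40.0, 49.0]
scene 30 228 z50/90 [23.0, 26.0, 29.0]
top -45 25 z50/90 [39.0, 47.0, 51.0]
top -30 76 z50/90 [40.0, 44.0, 48.0]
top -15 35 z50/90 [56.0, 59.0, 62.0]
top 0 141 z50/90 [59.0, 62.0, 66.0]
top 15 90 z50/90 [36.0, 45.0, 54.0]
top 30 43 z50/90 [26.0, 30.0, 34.0]
```

Call:
servo_tool:
  rows:
    - [[-0.3,0,0],0]
    - [[-0.3,0,0],0]
    - [[-0.3,0,0],0]
    - [[-0.3,0,0],0]
    - [[-0.3,0,0],0]
    - [[0,0,0],0]
    - [[0,0,0],0]
    - [[0,0,0],0]

```text
time: 62.72
eef_pos: [0.5653, -0.312, 0.1007]
tool_rot: [0.052, 0.999, -0.0, 0.0]
force: [-2.1, -1.4, 0.7]
width: 0.0003
grip_force: 1.0
```

Call:
servo_tool:
  rows:
    - [[-0.25,0,0],0]
    - [[-0.25,0,0],0]
    - [[-0.25,0,0],0]
    - [[-0.25,0,0],0]
    - [[0,0,0],0]
    - [[0,0,0],0]
    - [[0,0,0],0]
    - [[0,0,0],0]

```text
time: 63.38
eef_pos: [0.573, -0.3126, 0.1002]
tool_rot: [0.052, 0.999, 0.0, -0.002]
force: [-10.2, 0.3, 4.2]
width: 0.0002
grip_force: 5.2
```

Run:
```python
from h import *
s=st();print(rel(s['eef_pos'])); guard()
d2=arm.snapshot('scene'); u,v=pix(d2,[.575,-.313,.11]); cv2.imwrite('pics/x2.png',cv2.resize(d2['img'][v-45:v+45,u-50:u+50],(667,600),interpolation=cv2.INTER_CUBIC))
```

```text
t 63.38 p [ 0.573  -0.3126  0.1002] q [ 0.052  0.999  0.    -0.002] F [-10.2   0.3   4.2] w 0.0002 g 5.2
[-30.8  -0.2  15.2]
scene -30 16 z50/90 [45.0, 47.0, 76.0]
scene -15 354 z50/90 [46.0, 48.0, 49.0]
scene 0 381 z50/90 [49.0, 50.0, 52.0]
scene 15 403 z50/90 [51.0, 53.0, 55.0]
scene 30 765 z50/90 [20.0, 37.0, 54.0]
top -15 62 z50/90 [47.0, 50.0, 53.0]
top 0 32 z50/90 [49.0, 51.0, 53.0]
top 15 68 z50/90 [54.0, 56.0, 58.0]
top 30 48 z50/90 [55.0, 56.0, 58.0]
```

View pics/x2.png

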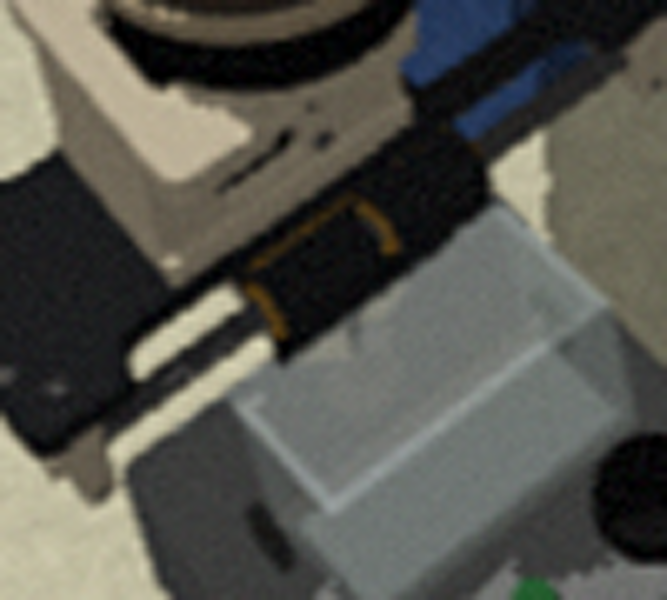

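Call:
servo_tool:
  rows:
    - [[-0.15,0,0],0]
    - [[-0.15,0,0],0]
    - [[-0.1,0,0],0]
    - [[0,0,0],0]
    - [[0,0,0],0]
    - [[0,0,0],0]
    - [[0,0,0],0]
    - [[0,0,0],0]

```text
time: 64.2
eef_pos: [0.5738, -0.3128, 0.1]
tool_rot: [0.052, 0.999, 0.001, -0.005]
force: [-19.8, 3.0, 13.3]
width: 0.0004
grip_force: 11.4
```

Run:
```python
from h import *
s=st();print(rel(s['eef_pos'])); guard()
```

```text
t 64.2 p [ 0.5738 -0.3128  0.1   ] q [ 0.052  0.999  0.001 -0.005] F [-19.8   3.   13.3] w 0.0004 g 11.4
[-30.   -0.3  15. ]
scene -30 10 z50/90 [46.0, 47.0, 80.0]
scene -15 326 z50/90 [46.0, 48.0, 49.0]
scene 0 382 z50/90 [49.0, 50.0, 52.0]
scene 15 408 z50/90 [51.0, 53.0, 54.0]
scene 30 757 z50/90 [20.0, 37.0, 54.0]
top -15 59 z50/90 [47.0, 50.0, 53.0]
top 0 39 z50/90 [48.0, 51.0, 53.0]
top 15 54 z50/90 [53.0, 55.0, 57.0]
top 30 53 z50/90 [54.0, 55.0, 58.0]
```

Call:
servo_tool:
  rows:
    - [[0.6,0,0],0]
    - [[0.8,0,0],0]
    - [[0.8,0,0],0]
    - [[0.8,0,0],0]
    - [[0.8,0,0],0]
    - [[0.8,0,0],0]
    - [[0.8,0,0],0]
    - [[0.8,0,0],0]

```text
time: 64.97
eef_pos: [0.517, -0.3067, 0.101]
tool_rot: [0.051, 0.999, -0.0, 0.001]
force: [0.4, -0.3, -0.2]
width: 0.0005
grip_force: 0.0
```

Call:
servo_tool:
  rows:
    - [[1,0,0],0]
    - [[1,0,0],0]
    - [[0,0,0],0]
    - [[0,0,-3],0]
    - [[0,0,-3],0]
    - [[3,3,-3],0]
    - [[3,3,-2],0]
    - [[0,0,0],0]

```text
time: 65.63
eef_pos: [0.4505, -0.2453, 0.2058]
tool_rot: [0.05, 0.999, 0.001, 0.001]
force: [-0.3, -0.0, -0.4]
width: 0.0004
grip_force: 0.0
```

Call:
servo_tool:
  rows:
    - [[3,0,0],0]
    - [[2,0,0],0]
    - [[0,0,0],0]
    - [[0,0,0],0]
    - [[0,0,0],0]
    - [[0,0,0],0]
    - [[0,0,0],0]
    - [[0,0,0],0]

```text
time: 66.3
eef_pos: [0.403, -0.244, 0.2024]
tool_rot: [0.051, 0.999, -0.0, -0.0]
force: [0.1, -0.1, -0.2]
width: 0.0004
grip_force: 0.0
```

Run:
```python
from h import *
s=st(); guard()
d=arm.snapshot('top'); d2=arm.snapshot('scene')
print([(np.round(f['point'],3).tolist(),rel(f['point']),f['score']) for f in arm.find_in('scene','toggle_tip')+arm.find_in('top','toggle_tip')])
o=cv2.imread('pics/scene0.png')
u,v=pix(d2,[.575,-.313,.1]); f=lambda i:cv2.resize(i[v-38:v+38,u-38:u+38],(390,390),interpolation=cv2.INTER_CUBIC)
cv2.imwrite('pics/x3.png',np.hstack([f(o),f(d2['img'])]))
for k,p in dict(exp_off=(-33.5,26),exp_on=(-12.5,26)).items():
    w=HG+np.r_[RG@[p[0]/1e3,0],p[1]/1e3]; print(k,((pix(d2,w)-[u-38,v-38])*390/76).round())
```

```text
t 66.3 p [ 0.403  -0.244   0.2024] q [ 0.051  0.999 -0.    -0.   ] F [ 0.1 -0.1 -0.2] w 0.0004 g 0.0
scene -60 130 z50/90 [40.0, 42.0, 43.0]
scene -45 387 z50/90 [40.0, 42.0, 43.0]
scene -30 385 z50/90 [40.0, 42.0, 43.0]
scene -15 511 z50/90 [26.0, 42.0, 43.0]
scene 0 229 z50/90 [19.0, 31.0, 42.0]
top -60 164 z50/90 [20.0, 37.0, 45.0]
top -45 238 z50/90 [42.0, 44.0, 45.0]
top -30 236 z50/90 [42.0, 44.0, 46.0]
top -15 233 z50/90 [42.0, 44.0, 46.0]
top 0 42 z50/90 [42.0, 44.0, 45.0]
[]
exp_off [185. 169.]
exp_on [221. 210.]
```

View pics/x3.png

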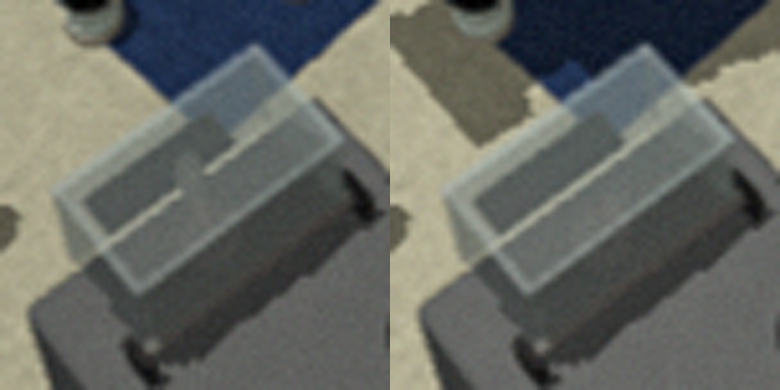

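The left half (before) shows the toggle tip at (188,165), where "off" is expected. In the right half (after) it is gone from there and the cover is shut. I'll check the "on" position numerically, along with the rest of the scene.

Run:
```python
from h import *
d2=arm.snapshot('scene'); d=arm.snapshot('top'); o=cv2.imread('pics/scene0.png').astype(float); n=d2['img'].astype(float)
D=cv2.GaussianBlur((n-o).mean(2),(0,0),.8)
for k,phi in (('off',-.28),('on',.28),('mid',0)):
    r=[]
    for L in (20,28,36):
        w=HG+np.r_[RG@[-.023+L/1e3*np.sin(phi),0],-.01+L/1e3*np.cos(phi)]; u,v=pix(d2,w); r.append((u,v,round(D[v,u],1),round(n[v,u].mean()),round(o[v,u].mean())))
    print(k,r)
u,v=pix(d2,HG+np.r_[RG@[-.0125,0],.026]); print(np.round(D[v-7:v+8,u-9:u+10]).astype(int))
W=cloud(d)
for k,p,z0,z1 in (('c1',(.617,.077),.078,.092),('c2',(.68,-.005),.078,.092),('c3',(.615,-.048),.078,.092),('lid',(.568,.307),.07,.08),('handle',(.433,.313),.178,.195),('vialA',(.436,-.257),.03,.05),('vialB',(.473,-.352),.03,.05),('dish',(.476,.215),.006,.02)): circ(W,k,p,.03 if k!='lid' else .05,z0,z1)
```

```text
off [(np.int64(260), np.int64(327), np.float64(-0.4), 103, 107), (np.int64(259), np.int64(324), np.float64(24.9), 131, 107), (np.int64(258), np.int64(321), np.float64(-11.2), 86, 104)]
on [(np.int64(264), np.int64(331), np.float64(7.0), 114, 104), (np.int64(264), np.int64(330), np.float64(7.4), 109, 103), (np.int64(265), np.int64(329), np.float64(9.2), 113, 104)]
mid [(np.int64(262), np.int64(329), np.float64(4.5), 105, 102), (np.int64(262), np.int64(327), np.float64(5.3), 105, 103), (np.int64(261), np.int64(325), np.float64(3.4), 104, 102)]
[[-6 -6  2 17 31 30 19  9  5  5  6  6  6  6  7  6  4  5  7]
 [ 2 11 25 33 31 21 12  8  6  6  6  6  5  7  7  6  4  6  8]
 [11 23 30 25 15  8  7  9  7  7  7  7  6  8  8  7  5  6  8]
 [10 17 16  9  3  3  6  9  8  7  8  8  8  7  8  7  6  6  7]
 [ 8  9  6  1  0  3  6  9 10 11 11 10  9  7  8  8  7  7  6]
 [ 8  6  4  1  0  2  5  8 10 13 12 10  7  6  6  8  7  6  5]
 [ 7  7  6  4  2  2  6  8 10 11 11  8  7  6  6  7  6  5  5]
 [ 7  7  7  6  4  3  5  7  9  9  8  7  7  8  7  6  4  4  4]
 [ 7  7  7  7  5  4  4  6  7  7  7  7  7  7  5  3  2  3  3]
 [ 7  7  7  7  6  5  4  6  7  6  7  7  6  5  3  3  3  3  4]
 [ 5  7  6  6  7  6  5  6  7  6  6  6  5  4  4  5  5  4  4]
 [ 5  6  6  6  6  6  5  6  7  5  4  4  4  4  5  5  6  6  6]
 [ 5  6  7  7  7  5  5  5  6  5  3  3  4  5  5  4  4  4  4]
 [ 6  6  7  8  8  5  5  5  5  5  4  4  4  4  4  4  4  3  3]
 [ 6  7  8  8  8  5  4  5  5  5  4  4  4  4  4  5  5  4  5]]
c1 154 c 610.0 84.2 r 26.9 mean [616.1  78.3  88.2]
c2 125 c 681.8 -5.5 r 15.5 mean [680.7  -4.9  87.8]
c3 124 c 615.7 -48.0 r 14.9 mean [614.9 -48.   88. ]
lid 608 c 569.7 308.3 r 36.9 mean [568.6 307.1  75. ]
handle 62 c 433.8 313.0 r 8.9 mean [433.1 312.5 183.6]
vialA 43 c 435.2 -258.8 r 11.0 mean [ 435.3 -260.4   40.5]
vialB 3
dish 169 c 475.9 213.9 r 28.7 mean [477.4 216.2  11.1]
```

Run:
```python
from h import *
W=cloud(arm.snapshot('scene')); circ(W,'vialB',(.473,-.354),.03,.03,.05); circ(W,'vialA',(.436,-.259),.03,.03,.05)
print(arm.finish_job())
```

```text
vialB 128 c 472.7 -353.4 r 12.3 mean [ 474.2 -354.5   37.9]
vialA 102 c 434.7 -259.8 r 12.2 mean [ 436.3 -260.4   37.8]
the job is handed in; nothing more can be done
None
```

The job is handed in at about 66 s: dipper dosed, washed and hung back, lid on the jar, all three cells upright in the tank (one got knocked aside in there but stayed standing), toggle pushed over to its stop and the cover shut, though the "on" position showed only faintly through the cover.

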